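Pack a worm-gear repair kit and close the box

TASK

Pack the repair kit into the open grey steel box: the bronze worm wheel flat at the bottom of the stepped post with the ball bearing on top of it on the same post, the worm shaft lying in the two vee rests beside them, and the tray of keys flat on the rubber pad, its long side across the box. Set the bearing down on the wheel rather than dropping it. Then put the lid on so that it sits down flat on the rim all round, let go, and leave the paste tin, the calliper and the single gear housing on the worktop where they are.

Things in the scene. Friction and masses are not known exactly. Their poses are not given: they have to be found in the camera images.
- kit_box: Open grey steel box, fixed; 222 (x) x 178 (y) x 57 mm high, walls 3, floor 4. Origin: centre of underside, z up. On its floor: steel stepped post at x -52, y -36, 30 mm thick up to 18 mm, coned to 18 mm thick at 24, pointed tip at 49; black vee rests (12 thick, 32 high, notch 41 wide) at x -44 and +44, y 46, that carry the shaft along x, axis at z 28; black rubber pad 64 (x) x 88 (y) x 2 at x 54, y -36.
- kit_lid: Loose flat grey lid, 228 (x) x 184 (y) mm, 3 mm sheet, 0.45 kg, on four tapered rubber studs 10 mm tall that enter the box corners with 6 mm to spare. Origin: centre, level with the stud tips (sheet 10 mm above). Black bow handle, 10 mm bar along x from -36 to 36, bar centre at z 40. Seated on the rim its origin is at z 47 in the box frame, x along the box's x either way round.
- worm_wheel: Loose bronze gear wheel with dark iron hub, lying flat: 62 mm across, 22 mm thick, its hub (48 mm across) raised to 25 mm on top; bore 36 mm; 0.35 kg. Origin: centre of underside, z up along the bore. Packed, it lies on the box floor (origin at z 4 in the box frame) round the post.
- ball_bearing: Loose open steel ball bearing lying flat: 52 mm across, 15 mm thick, bore 25 mm; 0.13 kg. Origin: centre of underside, z up along the bore. It passes over the upper step of the post, not the lower. Packed, it lies on the wheel's hub, its origin at z 29 in the box frame.
- worm_shaft: Loose steel worm shaft lying down, 120 mm long along its x; the middle 48 mm is a worm thread 28 mm across, both ends are plain 18 mm journals; 0.30 kg. Origin: on the axis at mid length, 14 mm above the worktop at the start; it can roll, so y and z may point anywhere. Packed, its journals lie in the two vee rests, either way round.
- key_tray: Loose small open steel tray of shaft keys, 82 (x) x 58 (y) x 24 mm, walls 2 mm; 0.12 kg. Origin: centre of underside. Packed, it is centred on the rubber pad (origin at z 6 in the box frame), its x along the box's y, either way round.
- paste_tin: Bystander: flat open tin of brown assembly paste, 66 mm across, 26 mm high, loose. Origin: centre of its underside. Leave it.
- calliper: Bystander: steel vernier calliper lying flat, about 217 mm long (along its y) and 73 mm wide at the jaws, 8 mm high, loose. Origin: centre of its outline, on the worktop. Leave it.
- housing: Bystander: cast aluminium gear housing with a black cap and a round bored flange on one side, standing alone on the worktop, 84 x 70 mm, 89 mm tall, loose. Origin: centre of its underside. Leave it.
Things that resemble listed ones, but are neither listed nor needed, are in the scene too. Several things look just like the ball_bearing: the one meant starts farthest to the robot's left.

How it is judged:
On the way, in this order (a step that is already met when the one before it is completed fails the run):
1. the worm wheel lies flat on the box floor round the post, released (x of worm_wheel in the frame of kit_box between -0.06 and -0.044 m and y of worm_wheel in the frame of kit_box between -0.044 and -0.028 m and z of worm_wheel in the frame of kit_box between 0.001 and 0.007 m and angle between worm_wheel's own z axis and vertical below 0.08 rad and contact force between the fingers and worm_wheel below 0.2 N), for 0.2 s.
2. the ball bearing lies flat on the wheel's hub, on the post, released (x of worm_wheel in the frame of kit_box between -0.06 and -0.044 m and y of worm_wheel in the frame of kit_box between -0.044 and -0.028 m and z of worm_wheel in the frame of kit_box between 0.001 and 0.007 m and angle between each of worm_wheel, ball_bearing's own z axis and vertical below 0.08 rad and horizontal distance between ball_bearing and worm_wheel below 0.01 m and z of ball_bearing in the frame of kit_box between 0.026 and 0.032 m and x of ball_bearing in the frame of kit_box between -0.06 and -0.044 m and y of ball_bearing in the frame of kit_box between -0.044 and -0.028 m and contact force between the fingers and ball_bearing below 0.2 N), for 0.2 s.
At the end, for the whole second after the job is handed in: All at rest and released: wheel flat on the floor round the post (8 mm across, 3 mm high), bearing flat on its hub (8, 3 mm), shaft in both rests (5 mm, 11 along), tray flat on the pad (12 mm, 0.2 rad), lid down on the rim all round (9 mm across, 2.5 mm high, 0.12 rad yaw) (x of worm_wheel in the frame of kit_box between -0.06 and -0.044 m and y of worm_wheel in the frame of kit_box between -0.044 and -0.028 m and z of worm_wheel in the frame of kit_box between 0.001 and 0.007 m and angle between each of worm_wheel, ball_bearing's own z axis and vertical below 0.08 rad and horizontal distance between ball_bearing and worm_wheel below 0.01 m and z of ball_bearing in the frame of kit_box between 0.026 and 0.032 m and x of ball_bearing in the frame of kit_box between -0.06 and -0.044 m and y of ball_bearing in the frame of kit_box between -0.044 and -0.028 m and x of worm_shaft in the frame of kit_box between -0.011 and 0.011 m and y of worm_shaft in the frame of kit_box between 0.041 and 0.051 m and z of worm_shaft in the frame of kit_box between 0.023 and 0.033 m and angle between the x axis of worm_shaft and the x axis of kit_box, either way round below 0.08 rad and x of key_tray in the frame of kit_box between 0.042 and 0.066 m and y of key_tray in the frame of kit_box between -0.048 and -0.024 m and z of key_tray in the frame of kit_box between 0.002 and 0.01 m and angle between the x axis of key_tray and the y axis of kit_box, either way round below 0.2 rad and angle between key_tray's own z axis and vertical below 0.06 rad and x of kit_lid in the frame of kit_box between -0.009 and 0.009 m and y of kit_lid in the frame of kit_box between -0.009 and 0.009 m and z of kit_lid in the frame of kit_box between 0.0445 and 0.0495 m and angle between kit_lid's own z axis and vertical below 0.025 rad and angle between the x axis of kit_lid and the x axis of kit_box, either way round below 0.12 rad and linear speed of each of worm_wheel, ball_bearing, worm_shaft, key_tray, kit_lid below 0.02 m/s); the robot touches nothing.
It fails at once if the paste tin is moved more than 25 mm from its place (distance of paste_tin from where it was at the start of the episode above 0.025 m).
It fails at once if the calliper is moved more than 25 mm from its place (distance of calliper from where it was at the start of the episode above 0.025 m).
It fails at once if the gear housing is moved more than 25 mm from its place (distance of housing from where it was at the start of the episode above 0.025 m).
It fails at once if the ball bearing is dropped (it falls free of the fingers at over 0.55 m/s, that is from more than about 15 mm) (contact force between the fingers and ball_bearing below 0.2 N and linear speed of ball_bearing above 0.55 m/s).
It also fails if it takes over 128 s, if anything falls off the work surface, if the arm or the gripper's body presses on something with over 40 N, if the wrist force passes 120 N, or if a joint passes its speed limit or range.

ROBOT

A 7-joint arm with a two-finger parallel gripper is mounted at the origin on a cart in front of the work surface, level with it; the furniture and walls round the work are solid. World frame = base frame: x ahead of the robot, y to its left, z up, the work surface at z = 0. Lengths are in m, angles in rad, forces in N, time in s.
With the tool pointing down it reaches from about 0.425 to 0.925 m from the base axis. Payload 6.8 kg.
Tool frame: the origin (TCP) lies between the finger pads; the fingertips stand r.tcp_to_tips ahead of it and the grasp point (between the pads) lies 3 mm ahead of it (r.tcp_to_tips is the distance from the TCP to the fingertips, in m); z points along the fingers, y is the line along which they close (so a half turn about z gives the same grasp; the last joint's range is limited). The gripper opens to 85 mm and grips with 20 to 120 N. Pads are 22 mm wide; open, the fingers measure 114 mm over their backs; the gripper's body (76 mm by 85 mm) begins 54 mm behind the grasp point. The pads swing forward as they close: fully open they stand 13 mm farther back than shut.
Start: joints at [1.162, 0.477, 0.022, 1.555, -0.011, 1.109, -0.083], TCP at [0.2, -0.645, 0.253] pointing down, gripper open.
Joint ranges: [-2.96, 2.96], [-0.34, 2.1], [-1.41, 1.46], [0.24, 2.44], [-1.37, 4.51], [0.17, 1.92], [-2.96, 2.96]. Speed limits (rad/s): [2.39, 2.39, 3.14, 3.14, 3.14, 3.14, 3.14].

INTERFACE

Orientations are given as a rotation vector (axis times angle).
In Python, from bench import r gives the robot as it stands. The module is installed in compiled form; this text tells all that it offers.
- The arm moves only by the tool step_arm, never from a script. Its argument "moves" is a list of rows, each an object of numbers: "rx", "ry", "rz": the turn, a rotation vector about the tool's x, y, z in degrees; "dx", "dy", "dz": the shift along the tool's x, y, z in mm; "gripper": the opening, from -1 (shut) to 1 (fully open). In form: [{"rx": .., "ry": .., "rz": .., "dx": .., "dy": .., "dz": .., "gripper": ..}, ...]. A call has 1 to 20 rows; each row shifts and turns the commanded pose from where the row before left it, along the tool's axes as they then stand; what a row does not reach is not made up. A row lasts 1/8 s, in which the tool goes at most 62.5 mm and 10.7 degrees, less where a joint would pass 70% of its speed; a pose out of reach is approached as far as the arm can. A call is refused whole if a number of a shift passes 62.5 or a number of a turn 10.7, either way. A call with a gripper value outside its range is refused whole. The fingers move at their own pace and stop on an object; "grip_force" is the grip in N (left out, the last holds). Time passes only in rows, so rows that do not move let the fingers close. It gives the time, the measured TCP pose, the force, the opening and the grip force at its end, in the units of the state.
- r.get_obs(): the state, without advancing time (a new reading comes with each control period).
- r.grab_frame(name): name is "side" or "top" or "wrist"; returns the picture (400x640x3 uint8, blue, green, red); there is no depth.
- r.camera_info(name): a dict with "mtx" (3x3 intrinsics, pixels), "D" ([k1, k2, p1, p2, k3] as OpenCV has them; the pictures are not rectified), "rvec" (rotation vector, rad) and "tvec" (3), from world to camera coordinates, as OpenCV has them. Camera axes: x right, y down, z forward; pixel columns grow to the right and rows downward; lengths in m; the calibration is good to about 2 mm. A picture is of the moment at which its call begins: read the wrist's pose just before it. camera_info takes no time and is no camera call; for the wrist camera it gives the pose at the moment of the call.
- r.hand_in(): hands the job in; it is judged then, once.
The state is a dict: "clock": time; "joints": joint angles; "qvel": joint speeds; "tau": joint torques, N m; "tcp_pos": TCP position; "orientation": TCP orientation; "contact_force": force on the tool from outside, world axes, zero at the start; "moment": the same for the moment, N m; "grip_width": finger opening in m; "gripper_force": force on a finger pad.
Only numpy, scipy, OpenCV 4.12 (cv2) and the standard library are available. Lean on these libraries where they do the work, as an engineer would, in place of code of your own. Each camera call takes 0.05 s, during which the arm holds its last target. There are 200 camera calls.

## Working session

There is one attempt and no reset: what is moved stays moved. The work goes in short steps, Python scripts to look and compute and a tool call to move; the robot and the scene stay as the last step left them, time stands still between calls to the robot, and variables do not carry over. Pictures are saved under pics/ and viewed, at most 14 in all, crops included, and the job is handed in when it is done.

Besides the shell and the picture viewer there is one more tool, called after "Request:" as name(argument=value, ...), one argument or row to a line, values as JSON. step_arm: Moves the arm, as the interface text tells. Its arguments: {"type":"object","properties":{"moves":{"type":"array","items":{"type":"object","properties":{"rx":{"type":"number"},"ry":{"type":"number"},"rz":{"type":"number"},"dx":{"type":"number"},"dy":{"type":"number"},"dz":{"type":"number"},"gripper":{"type":"number"}}}},"grip_force":{"type":"number"}},"required":["moves"]}

```bash
mkdir -p pics; cat > h.py <<'E'
import numpy as np, cv2
from bench import r
from scipy.spatial.transform import Rotation as R
def cam(n):
    c=r.camera_info(n); K=np.array(c["mtx"],float); D=np.array(c["D"],float).ravel()
    Rm=cv2.Rodrigues(np.array(c["rvec"],float))[0]; t=np.array(c["tvec"],float).ravel()
    return K,D,Rm,t
def ray(n,px,z,c=None):
    K,D,Rm,t=c or cam(n)
    p=cv2.undistortPoints(np.array(px,float).reshape(-1,1,2),K,D).reshape(-1,2)
    d=np.c_[p,np.ones(len(p))]@Rm; o=-Rm.T@t
    return o+d*((z-o[2])/d[:,2])[:,None]
def proj(n,P,c=None):
    K,D,Rm,t=c or cam(n)
    return cv2.projectPoints(np.array(P,float).reshape(-1,3),cv2.Rodrigues(Rm)[0],t,K,D)[0].reshape(-1,2)
def pose():
    o=r.get_obs(); return np.array(o["tcp_pos"]),R.from_rotvec(o["orientation"]).as_matrix()
def delta(target):
    p,M=pose(); return (M.T@(np.array(target)-p))*1000
E
python3 - <<'E'
from h import *
o=r.get_obs(); print(o, r.tcp_to_tips)
print(R.from_rotvec(o["orientation"]).as_matrix().round(3))
for n in("top","side","wrist"):
    c=cam(n); print(n,(-c[2].T@c[3]).round(3),c[2][2].round(2),c[0][0,0])
    cv2.imwrite(f"pics/{n}0.png",r.grab_frame(n))
E
```

```text
{'clock': 0.0, 'joints': array([ 1.1618843 ,  0.47779996,  0.02233261,  1.5564363 , -0.01152453,
        1.10928205, -0.08310726]), 'qvel': array([-0.00141086, -0.00053017,  0.00016909, -0.00025311, -0.00031692,
       -0.0005036 ,  0.00073686]), 'tau': array([-2.54479355e-04, -5.96447539e+01,  1.60733432e+00, -2.81192619e+01,
        1.23047177e-02,  9.25613655e-03, -2.86216823e-05]), 'tcp_pos': array([ 0.19983984, -0.64417383,  0.25233202]), 'orientation': array([-3.10438434e+00, -4.70486788e-01,  5.90248140e-04]), 'contact_force': array([-0.78727198,  0.16416821,  0.74984386]), 'moment': array([0.01191126, 0.04608047, 0.05960278]), 'gripper_force': 0.0, 'grip_width': 0.08532511378011784} 0.022
[[ 0.955  0.296 -0.001]
 [ 0.296 -0.955  0.002]
 [-0.    -0.002 -1.   ]]
top [ 0.336 -0.056  1.626] [ 0.13  0.   -0.99] 476.7699832360976
side [ 0.096 -1.142  0.94 ] [ 0.32  0.73 -0.6 ] 433.98869491844596
wrist [ 0.27  -0.621  0.373] [-0.28 -0.09 -0.96] 277.7789304196371
```

View pics/top0.png

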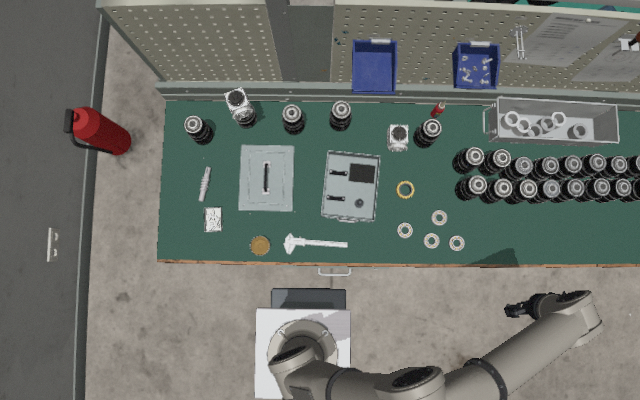

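View pics/side0.png

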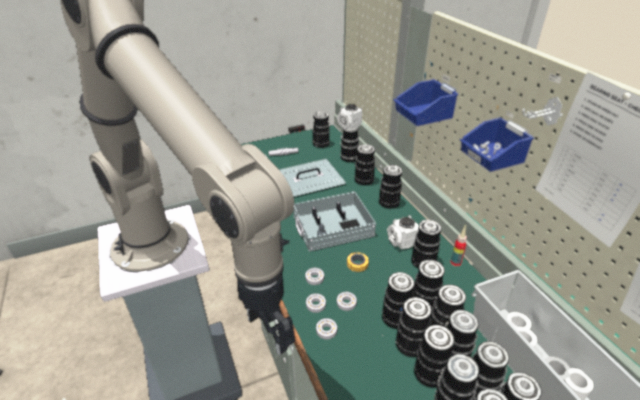

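The top picture shows the box at (350,187), with the post lower right, the pad upper right and the vees on the left. It also shows the lid (267,178), shaft (205,183), tray (213,220), wheel (405,189), tin (260,245), calliper (315,243) and housing (398,137).

Bearing look-alikes are at (405,230), (440,217), (431,241) and (456,243), plus rings in the grey bin near (520,122). The leftmost one is (405,230). Possible confusions with the housing are the stacks at (240,105), (292,118), (340,115) and (430,132).

```bash
python3 - <<'E'
from h import *
im=cv2.imread("pics/top0.png")
crop=im[125:260,180:480]; cv2.imwrite("pics/crop1.png",cv2.resize(crop,None,fx=2.66,fy=2.66,interpolation=cv2.INTER_CUBIC))
for n,p,z in [("bear",(405,230),.015),("wheel",(405,189),.024),("lid",(267,178),.013),("shaft",(205,183),.014),("tray",(213,220),.024),("box",(350,187),.057),("tin",(260,245),.026),("hous",(398,137),.089),("post",(359,203),.05)]:
    print(n,ray("top",p,z).round(3))
hsv=cv2.cvtColor(im,cv2.COLOR_BGR2HSV)
m=cv2.inRange(hsv,(15,90,90),(35,255,255)); m[:,:390]=0; m[:,425:]=0; m[:170]=0;m[210:]=0
c=max(cv2.findContours(m,0,2)[0],key=cv2.contourArea); print(cv2.minEnclosingCircle(c),ray("top",cv2.minEnclosingCircle(c)[0],.02))
E
```

```text
bear [[ 0.42  -0.34   0.015]]
wheel [[ 0.559 -0.34   0.024]]
lid [[0.592 0.132 0.013]]
shaft [[0.571 0.346 0.014]]
tray [[0.444 0.31  0.024]]
box [[ 0.558 -0.15   0.057]]
tin [[0.362 0.148 0.026]]
hous [[ 0.723 -0.307  0.089]]
post [[ 0.506 -0.181  0.05 ]]
((404.58258056640625, 189.23394775390625), 9.01738166809082) [[ 0.55856597 -0.33906937  0.02      ]]
```

View pics/crop1.png

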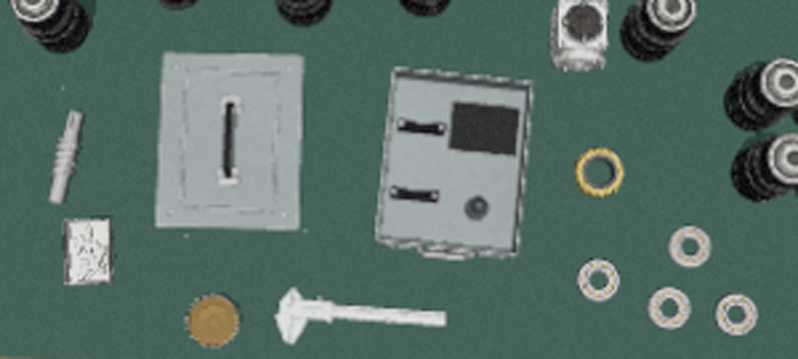

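The crop confirms the choice: the bearing at crop (598,280) is the leftmost of four. The wheel is at (600,172). In the box the post is at lower right, so box x points to world +x and slightly to -y. I'm going over the wheel, turned so that the fingers close along the box's x.

Request:
step_arm(
  moves=[
    {"dx":54,"dy":-23,"gripper":1},
    {"dx":54,"dy":-23},
    {"dx":54,"dy":-23},
    {"dx":54,"dy":-23},
    {"dx":54,"dy":-23},
    {"dx":54,"dy":-23},
    {"dx":54,"dy":-23},
    {"dx":54,"dy":-23},
    {"rz":-9.6},
    {"rz":-9.6},
    {"rz":-9.6},
    {"rz":-9.6},
    {"rz":-9.6},
    {"rz":-9.6},
    {"rz":-9.6},
    {},
    {},
  ],
)

```text
invalid input at $.moves[0]: expected keys rx, ry, rz, dx, dy, dz, gripper
```

```bash
python3 - <<'E'
from h import *
p,M=pose(); print(p.round(4),np.degrees(np.arctan2(M[1,0],M[0,0])),r.get_obs()["joints"].round(2))
c=cam("wrist"); im=r.grab_frame("wrist"); cv2.imwrite("pics/w1.png",im); np.savez("w1.npz",K=c[0],D=c[1],R=c[2],t=c[3])
print(proj("wrist",[[.558,-.339,.02],[.42,-.34,.015],[.506,-.181,.05],[p[0],p[1],0]],c))
E
```

```text
[ 0.1999 -0.6443  0.2526] 17.235898464406272 [ 1.16  0.48  0.02  1.56 -0.01  1.11 -0.08]
[[ 117.41012422 -288.53661708]
 [ 102.36878499 -110.59968107]
 [ -87.89654092 -304.59858319]
 [ 320.13479346  172.06240894]]
```

View pics/w1.png

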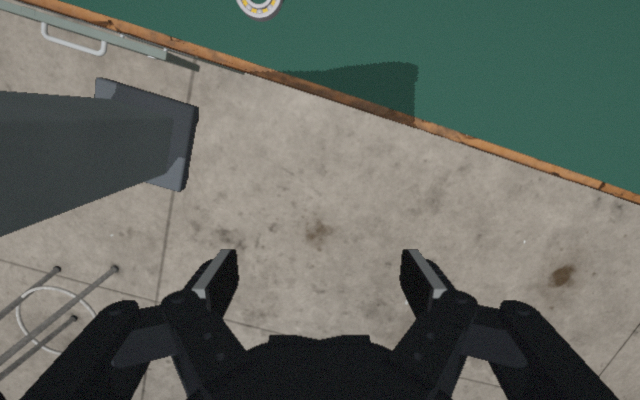

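The move was refused because every row needs all seven keys. The picture shows only the floor and the table edge, with the fingers at (225,270) and (415,270).

Request:
step_arm(
  moves=[
    {"rx":0,"ry":0,"rz":0,"dx":54,"dy":-23,"dz":0,"gripper":1},
    {"rx":0,"ry":0,"rz":0,"dx":54,"dy":-23,"dz":0,"gripper":1},
    {"rx":0,"ry":0,"rz":0,"dx":54,"dy":-23,"dz":0,"gripper":1},
    {"rx":0,"ry":0,"rz":0,"dx":54,"dy":-23,"dz":0,"gripper":1},
    {"rx":0,"ry":0,"rz":0,"dx":54,"dy":-23,"dz":0,"gripper":1},
    {"rx":0,"ry":0,"rz":0,"dx":54,"dy":-23,"dz":0,"gripper":1},
    {"rx":0,"ry":0,"rz":0,"dx":54,"dy":-23,"dz":0,"gripper":1},
    {"rx":0,"ry":0,"rz":0,"dx":54,"dy":-23,"dz":0,"gripper":1},
    {"rx":0,"ry":0,"rz":-9.6,"dx":0,"dy":0,"dz":0,"gripper":1},
    {"rx":0,"ry":0,"rz":-9.6,"dx":0,"dy":0,"dz":0,"gripper":1},
    {"rx":0,"ry":0,"rz":-9.6,"dx":0,"dy":0,"dz":0,"gripper":1},
    {"rx":0,"ry":0,"rz":-9.6,"dx":0,"dy":0,"dz":0,"gripper":1},
    {"rx":0,"ry":0,"rz":-9.6,"dx":0,"dy":0,"dz":0,"gripper":1},
    {"rx":0,"ry":0,"rz":-9.6,"dx":0,"dy":0,"dz":0,"gripper":1},
    {"rx":0,"ry":0,"rz":-9.6,"dx":0,"dy":0,"dz":0,"gripper":1},
    {"rx":0,"ry":0,"rz":0,"dx":0,"dy":0,"dz":0,"gripper":1},
  ],
)

```text
clock: 2.2
tcp_pos: [0.5578, -0.3411, 0.253]
orientation: [-2.328, -2.108, -0.0]
contact_force: [-0.3, 0.7, 0.7]
grip_width: 0.0853
gripper_force: 0.0
```

```bash
python3 - <<'E'
from h import *
p,M=pose(); print(p.round(4),np.degrees(np.arctan2(M[1,0],M[0,0])),r.get_obs()["joints"].round(2))
c=cam("wrist"); im=r.grab_frame("wrist"); cv2.imwrite("pics/w2.png",im); np.savez("w2.npz",K=c[0],D=c[1],R=c[2],t=c[3])
print(proj("wrist",[[.558,-.339,.02],[.42,-.34,.015],[.506,-.181,.05],[p[0],p[1],0]],c))
E
```

```text
[ 0.5578 -0.3411  0.253 ] 84.33134830895634 [ 0.71  0.47 -0.35  1.59  0.17  1.12  0.21]
[[320.15000704 175.02900886]
 [216.99678936 185.14595496]
 [255.57912444  37.19672417]
 [320.11915038 173.56579649]]
```

View pics/w2.png

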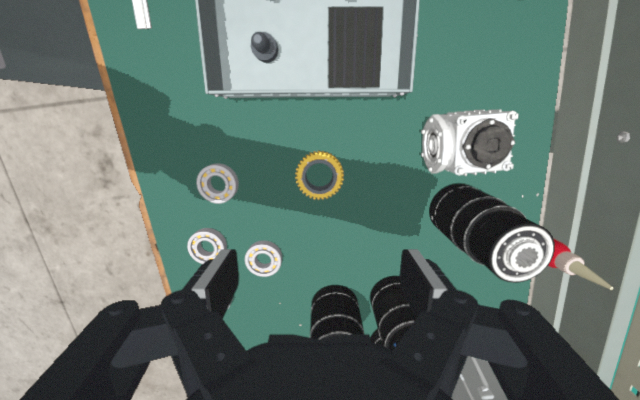

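The wheel is centred at (320,176) and the bearing meant is at (217,184). The box's near wall runs level at row 93, with the post tip near (262,37) and the pad from (329,8) to (383,88). The housing is at (470,143). Now measuring the wheel, bearing and box.

```bash
python3 - <<'E'
from h import *
f=np.load("w2.npz"); c=(f["K"],f["D"],f["R"],f["t"]); im=cv2.imread("pics/w2.png"); hsv=cv2.cvtColor(im,cv2.COLOR_BGR2HSV)
g=cv2.inRange(hsv,(60,60,20),(90,255,255))  # green bench
# wheel
m=cv2.bitwise_not(g)[140:215,285:360]
k=max(cv2.findContours(m,0,2)[0],key=cv2.contourArea); e=cv2.fitEllipse(k); print("wheel",e, ray("w",(e[0][0]+285,e[0][1]+140),.012,c))
m=cv2.bitwise_not(g)[155:210,190:245]
k=max(cv2.findContours(m,0,2)[0],key=cv2.contourArea); e=cv2.fitEllipse(k); print("bear",e, ray("w",(e[0][0]+190,e[0][1]+155),.008,c))
gray=cv2.cvtColor(im,cv2.COLOR_BGR2GRAY)
m=(gray<75).astype(np.uint8)*255; s=m[0:95,315:395]; s=cv2.morphologyEx(s,cv2.MORPH_OPEN,np.ones((5,5)))
s=cv2.copyMakeBorder(s,0,0,0,0,0)
k=max(cv2.findContours(s,0,2)[0],key=cv2.contourArea); q=cv2.boxPoints(cv2.minAreaRect(k))+[315,0]; P=ray("w",q,.006,c)
print("pad px",q.round(1)); print(P.round(4),P.mean(0)); print([np.linalg.norm(P[i]-P[i-1]).round(4) for i in range(4)])
E1=P-np.roll(P,1,0); a=np.degrees(np.arctan2(E1[:,1],E1[:,0])); print("yaw",a)
cv2.imwrite("pics/w2c.png",cv2.resize(im[0:110,190:430],None,fx=3.3,fy=3.3,interpolation=cv2.INTER_CUBIC))
E
```

```text
wheel ((34.20110321044922, 34.992759704589844), (48.55598068237305, 48.738861083984375), 22.3435115814209) [[ 0.55662281 -0.34048602  0.012     ]]
bear ((26.951324462890625, 27.913936614990234), (39.597110748291016, 42.11248016357422), 100.87590789794922) [[ 0.41776744 -0.33838625  0.008     ]]
pad px [[354.3  70.3]
 [357.2   7.1]
 [381.4   8.2]
 [378.5  71.4]]
[[ 0.6117 -0.2172  0.006 ]
 [ 0.6194 -0.1504  0.006 ]
 [ 0.647  -0.1542  0.006 ]
 [ 0.6409 -0.2212  0.006 ]] [ 0.62976236 -0.1857553   0.006     ]
[np.float64(0.0294), np.float64(0.0672), np.float64(0.0279), np.float64(0.0673)]
yaw [172.08138114  83.46416484  -7.72325795 -95.19507188]
```

View pics/w2c.png

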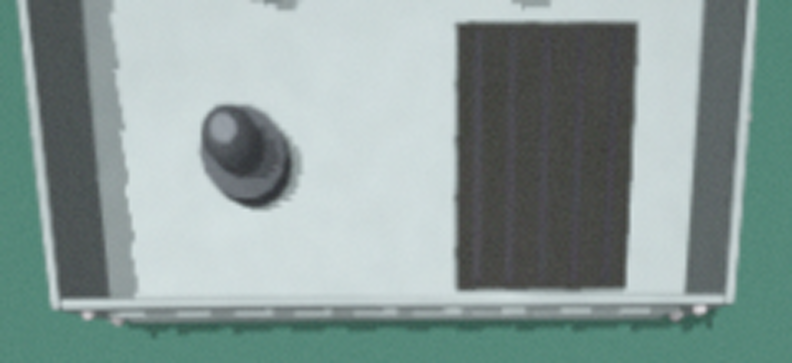

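The crop shows the pad corners at (458,23), (638,23), (627,288) and (458,288), the post tip at (226,130) and the near rim corners at (55,300) and (733,300).

```bash
python3 - <<'E'
from h import *
f=np.load("w2.npz"); c=(f["K"],f["D"],f["R"],f["t"])
q=np.array([(458,23),(638,23),(627,288),(458,288)])/3.3+[190-.35,-.35]
P=ray("w",q,.006,c); print(P.round(4)); print([np.linalg.norm(P[i]-P[i-1]).round(4) for i in range(4)])
tip=ray("w",np.array([226,130])/3.3+[189.65,-.35],.047,c)[0]
rim=ray("w",np.array([(55,300),(733,300)])/3.3+[189.65,-.35],.057,c); print("rim",rim,np.linalg.norm(rim[1]-rim[0]))
src=np.array([(22,8),(86,8),(86,-80),(22,-80),(-52,-36),(-111,-89),(111,-89)])/1000
dst=np.r_[P[:,:2],[tip[:2]],rim[:,:2]]
a=src-src.mean(0);b=dst-dst.mean(0); th=np.arctan2((a[:,0]*b[:,1]-a[:,1]*b[:,0]).sum(),(a*b).sum())
Rm=np.array([[np.cos(th),-np.sin(th)],[np.sin(th),np.cos(th)]]); t=dst.mean(0)-Rm@src.mean(0)
print("yaw",np.degrees(th),"org",t,"resid mm",((src@Rm.T+t-dst)*1000).round(1))
for n,v in dict(post=(-.052,-.036),shaft=(0,.046),pad=(.054,-.036)).items(): print(n,Rm@v+t)
np.savez("box.npz",th=th,t=t)
print("wheel delta",delta([.5570,-.3403,.03]))
E
```

```text
[[ 0.5865 -0.1467  0.006 ]
 [ 0.6489 -0.1528  0.006 ]
 [ 0.6416 -0.239   0.006 ]
 [ 0.5787 -0.2329  0.006 ]]
[np.float64(0.0865), np.float64(0.0627), np.float64(0.0866), np.float64(0.0632)]
rim [[ 0.44654309 -0.22774606  0.057     ]
 [ 0.6648902  -0.24960938  0.057     ]] 0.21943898490789124
yaw -5.615961913174519 org [ 0.56384668 -0.1512307 ] resid mm [[ 0.   1.3]
 [ 1.3  1.1]
 [-0.  -0.3]
 [-0.8 -0.1]
 [ 0.7  0.2]
 [-1.9 -1.2]
 [ 0.7 -1.1]]
post [ 0.50857331 -0.18196918]
shaft [ 0.56834825 -0.10545149]
pad [ 0.61406453 -0.19234236]
wheel delta [  0.64648021  -0.90908711 223.08081168]
```

Request:
step_arm(
  grip_force=60,
  moves=[
    {"rx":0,"ry":0,"rz":0,"dx":0.6,"dy":-0.9,"dz":50,"gripper":1},
    {"rx":0,"ry":0,"rz":0,"dx":0,"dy":0,"dz":50,"gripper":1},
    {"rx":0,"ry":0,"rz":0,"dx":0,"dy":0,"dz":50,"gripper":1},
    {"rx":0,"ry":0,"rz":0,"dx":0,"dy":0,"dz":50,"gripper":1},
    {"rx":0,"ry":0,"rz":0,"dx":0,"dy":0,"dz":25,"gripper":1},
    {"rx":0,"ry":0,"rz":0,"dx":0,"dy":0,"dz":0,"gripper":1},
    {"rx":0,"ry":0,"rz":0,"dx":0,"dy":0,"dz":0,"gripper":-1},
    {"rx":0,"ry":0,"rz":0,"dx":0,"dy":0,"dz":0,"gripper":-1},
    {"rx":0,"ry":0,"rz":0,"dx":0,"dy":0,"dz":0,"gripper":-1},
    {"rx":0,"ry":0,"rz":0,"dx":0,"dy":0,"dz":0,"gripper":-1},
  ],
)

```text
clock: 3.5
tcp_pos: [0.5584, -0.3409, 0.0309]
orientation: [2.326, 2.108, 0.001]
contact_force: [-0.4, 0.3, 5.2]
grip_width: 0.0588
gripper_force: 64.3
```

Request:
step_arm(
  moves=[
    {"rx":0,"ry":0,"rz":0,"dx":0,"dy":0,"dz":-30,"gripper":-1},
    {"rx":0,"ry":0,"rz":0,"dx":0,"dy":0,"dz":-50,"gripper":-1},
    {"rx":0,"ry":0,"rz":0,"dx":0,"dy":0,"dz":-50,"gripper":-1},
    {"rx":0,"ry":0,"rz":0,"dx":38,"dy":-16,"dz":0,"gripper":-1},
    {"rx":0,"ry":0,"rz":0,"dx":38,"dy":-16,"dz":0,"gripper":-1},
    {"rx":0,"ry":0,"rz":0,"dx":38,"dy":-16,"dz":0,"gripper":-1},
    {"rx":0,"ry":0,"rz":0,"dx":38,"dy":-16,"dz":0,"gripper":-1},
    {"rx":0,"ry":0,"rz":0,"dx":0,"dy":0,"dz":0,"gripper":-1},
    {"rx":0,"ry":0,"rz":0,"dx":0,"dy":0,"dz":0,"gripper":-1},
  ],
)

```text
clock: 4.62
tcp_pos: [0.5085, -0.1835, 0.1592]
orientation: [2.326, 2.109, 0.0]
contact_force: [-0.5, -0.5, -3.6]
grip_width: 0.0584
gripper_force: 67.1
```

```bash
python3 - <<'E'
from h import *
print(delta([.5086,-.1820,.04]))
c=cam("wrist"); im=r.grab_frame("wrist"); np.savez("w3.npz",K=c[0],D=c[1],R=c[2],t=c[3]); cv2.imwrite("pics/w3.png",im)
print(proj("w",[[.5086,-.1820,.049],[.5086,-.1820,.004],np.r_[pose()[0][:2],.13]],c))
E
```

```text
[  1.63127223  -0.2642786  119.15912149]
[[320.39922459 204.33163049]
 [320.11565317 190.88140338]
 [321.56710278 249.35715337]]
```

View pics/w3.png

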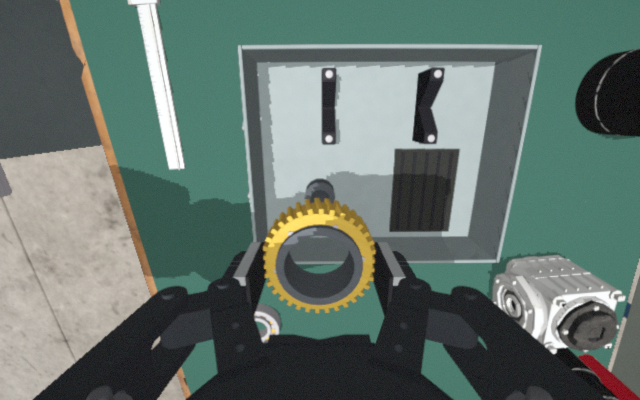

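The wheel is held, its rim ellipse centred near (320,256), and the post shows behind it at (320,190). The box rim corners are near (240,46), (540,46), (499,263) and (258,263). Checking the box pose from the rim and the wheel's centring in the hand.

```bash
python3 - <<'E'
from h import *
f=np.load("w3.npz"); c=(f["K"],f["D"],f["R"],f["t"]); im=cv2.imread("pics/w3.png"); hsv=cv2.cvtColor(im,cv2.COLOR_BGR2HSV)
y=cv2.inRange(hsv,(18,120,90),(35,255,255)); k=np.vstack([k for k in cv2.findContours(y,0,2)[0] if cv2.contourArea(k)>20]); e=cv2.fitEllipse(cv2.convexHull(k)); print(e)
p,_=pose(); print("expect teeth mid",proj("w",[np.r_[p[:2],p[2]-.020],np.r_[p[:2],p[2]-.009]],c), "wheel xy",ray("w",e[0],p[2]-.012,c))
g=cv2.inRange(hsv,(60,60,20),(90,255,255)); m=cv2.bitwise_not(g)
# outer rim edges by row/col scans (first green->rim)
L=[(next(x for x in range(300,200,-1) if g[yy,x] and g[yy,x-2])+.5,yy) for yy in range(60,230,10)]
Rr=[(next(x for x in range(470,600) if g[yy,x] and g[yy,x+2])-.5,yy) for yy in range(60,230,10)]
T=[(x,next(yy for yy in range(90,0,-1) if g[yy,x] and g[yy-2,x])+.5) for x in range(260,520,20)]
def fl(p):
    P=ray("w",p,.057,c)[:,:2]; vx,vy,x,y=cv2.fitLine(P.astype(np.float32),cv2.DIST_HUBER,0,.001,.001).ravel(); return np.array([vx,vy]),np.array([x,y]),np.abs((P-[x,y])@[-vy,vx]).max()
l,rr,t=fl(L),fl(Rr),fl(T)
for n,a in (("L",l),("R",rr),("T",t)): print(n,np.degrees(np.arctan2(a[0][1],a[0][0])),a[1],a[2])
b=np.load("box.npz"); th=float(b["th"]); u=np.array([np.cos(th),np.sin(th)]); v=np.array([-u[1],u[0]])
print("x of L,R in box",(l[1]-b["t"])@u,(rr[1]-b["t"])@u,"y of top",(t[1]-b["t"])@v,"exp -.111 .111 .089")
E
```

```text
((318.79241943359375, 256.14276123046875), (114.61415100097656, 114.9747543334961), 29.8770751953125)
expect teeth mid [[321.73306007 256.67620873]
 [321.9630632  266.8230377 ]] wheel xy [[ 0.50736908 -0.1792643   0.14696267]]
L 84.63915 [ 0.4539134  -0.12245268] 0.000537974550002046
R 84.688225 [ 0.67400676 -0.1489133 ] 0.0008102018013902943
T -5.2982802 [ 0.560369  -0.0624006] 0.0005146753215398297
x of L,R in box -0.11222185326736948 0.10940454617719085 y of top 0.08806340709336095 exp -.111 .111 .089
```

Request:
step_arm(
  moves=[
    {"rx":0,"ry":0,"rz":0,"dx":1.6,"dy":-0.3,"dz":30,"gripper":-1},
    {"rx":0,"ry":0,"rz":0,"dx":0,"dy":0,"dz":30,"gripper":-1},
    {"rx":0,"ry":0,"rz":0,"dx":0,"dy":0,"dz":20,"gripper":-1},
    {"rx":0,"ry":0,"rz":0,"dx":0,"dy":0,"dz":10,"gripper":-1},
    {"rx":0,"ry":0,"rz":0,"dx":0,"dy":0,"dz":10,"gripper":-1},
    {"rx":0,"ry":0,"rz":0,"dx":0,"dy":0,"dz":6,"gripper":-1},
    {"rx":0,"ry":0,"rz":0,"dx":0,"dy":0,"dz":6,"gripper":-1},
    {"rx":0,"ry":0,"rz":0,"dx":0,"dy":0,"dz":5,"gripper":-1},
    {"rx":0,"ry":0,"rz":0,"dx":0,"dy":0,"dz":0,"gripper":-1},
  ],
)

```text
clock: 5.8
tcp_pos: [0.508, -0.1811, 0.0411]
orientation: [-2.326, -2.111, 0.0]
contact_force: [-0.2, -0.4, -4.0]
grip_width: 0.0585
gripper_force: 67.1
```

Request:
step_arm(
  moves=[
    {"rx":0,"ry":0,"rz":0,"dx":0,"dy":0,"dz":3,"gripper":-1},
    {"rx":0,"ry":0,"rz":0,"dx":0,"dy":0,"dz":2,"gripper":-1},
    {"rx":0,"ry":0,"rz":0,"dx":0,"dy":0,"dz":0,"gripper":-1},
    {"rx":0,"ry":0,"rz":0,"dx":0,"dy":0,"dz":0,"gripper":0.7},
    {"rx":0,"ry":0,"rz":0,"dx":0,"dy":0,"dz":0,"gripper":0.7},
    {"rx":0,"ry":0,"rz":0,"dx":0,"dy":0,"dz":0,"gripper":0.7},
    {"rx":0,"ry":0,"rz":0,"dx":0,"dy":0,"dz":0,"gripper":0.7},
    {"rx":0,"ry":0,"rz":0,"dx":0,"dy":0,"dz":-40,"gripper":0.7},
    {"rx":0,"ry":0,"rz":0,"dx":0,"dy":0,"dz":-50,"gripper":0.7},
    {"rx":0,"ry":0,"rz":0,"dx":0,"dy":0,"dz":-50,"gripper":0.7},
    {"rx":0,"ry":0,"rz":0,"dx":0,"dy":0,"dz":0,"gripper":0.7},
  ],
)

```text
clock: 7.18
tcp_pos: [0.5108, -0.1818, 0.1805]
orientation: [2.322, 2.106, 0.006]
contact_force: [-0.2, -1.2, -0.4]
grip_width: 0.0725
gripper_force: 0.0
```

```bash
python3 - <<'E'
from h import *
c=cam("wrist"); im=r.grab_frame("wrist"); cv2.imwrite("pics/w4.png",im); np.savez("w4.npz",K=c[0],D=c[1],R=c[2],t=c[3])
hsv=cv2.cvtColor(im,cv2.COLOR_BGR2HSV)
y=cv2.inRange(hsv,(18,120,60),(35,255,255)); k=np.vstack([k for k in cv2.findContours(y,0,2)[0] if cv2.contourArea(k)>20]); e=cv2.fitEllipse(cv2.convexHull(k)); print(e)
print("wheel",ray("w",e[0],.022,c),"post .5086 -.1820; z", pose()[0]); print("to bearing",delta([.4185,-.3384,.2]))
cv2.imwrite("pics/w4c.png",cv2.resize(im[130:330,220:420],None,fx=2.5,fy=2.5))
E
```

```text
((314.56072998046875, 189.2985076904297), (58.073036193847656, 58.72352981567383), 52.29458999633789)
wheel [[ 0.5062115  -0.17911978  0.022     ]] post .5086 -.1820; z [ 0.5092417  -0.18157079  0.17815612]
to bearing [-164.939543    -74.9655912   -21.94812781]
```

View pics/w4c.png

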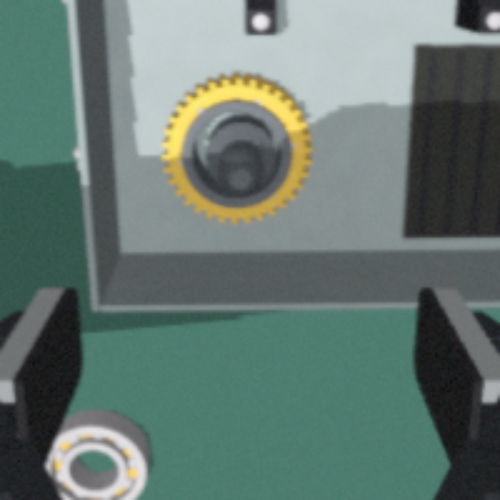

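The wheel lies flat round the post. Its yellow ring is centred at (315,189), the post tip shows inside the bore, and the bearing is visible at crop (97,468). Next, the bearing.

Request:
step_arm(
  moves=[
    {"rx":0,"ry":0,"rz":0,"dx":-41,"dy":-19,"dz":0,"gripper":1},
    {"rx":0,"ry":0,"rz":0,"dx":-41,"dy":-19,"dz":0,"gripper":1},
    {"rx":0,"ry":0,"rz":0,"dx":-41,"dy":-19,"dz":0,"gripper":1},
    {"rx":0,"ry":0,"rz":0,"dx":-42,"dy":-18,"dz":0,"gripper":1},
    {"rx":0,"ry":0,"rz":0,"dx":0,"dy":0,"dz":0,"gripper":1},
    {"rx":0,"ry":0,"rz":0,"dx":0,"dy":0,"dz":0,"gripper":1},
  ],
)

```text
clock: 7.98
tcp_pos: [0.4172, -0.3373, 0.1752]
orientation: [-2.325, -2.11, -0.0]
contact_force: [0.3, 0.3, 0.5]
grip_width: 0.0854
gripper_force: 0.0
```

```bash
python3 - <<'E'
from h import *
c=cam("wrist"); im=r.grab_frame("wrist"); cv2.imwrite("pics/w5.png",im)
p,M=pose(); print(p)
a=proj("w",[[.4185,-.3384,.008]],c)[0]; print(a)
hsv=cv2.cvtColor(im,cv2.COLOR_BGR2HSV); x0,y0=int(a[0])-55,int(a[1])-55
m=cv2.bitwise_not(cv2.inRange(hsv,(60,50,15),(95,255,255)))[y0:y0+110,x0:x0+110]
for k in cv2.findContours(m,0,2)[0]:
    if cv2.contourArea(k)>500:
        e=cv2.fitEllipse(k); P=ray("w",(e[0][0]+x0,e[0][1]+y0),.008,c)[0]; print(e,P,delta([P[0],P[1],.025]))
E
```

```text
[ 0.41778473 -0.33674598  0.17545415]
[321.92766642 190.63240172]
((56.14537811279297, 55.94427490234375), (49.73454666137695, 50.05216979980469), 10.34328842163086) [ 0.41869967 -0.33876652  0.008     ] [ -2.13826216   1.24872263 150.45011909]
```

Request:
step_arm(
  grip_force=40,
  moves=[
    {"rx":0,"ry":0,"rz":0,"dx":-1.8,"dy":1.2,"dz":50,"gripper":1},
    {"rx":0,"ry":0,"rz":0,"dx":0,"dy":0,"dz":50,"gripper":1},
    {"rx":0,"ry":0,"rz":0,"dx":0,"dy":0,"dz":38,"gripper":1},
    {"rx":0,"ry":0,"rz":0,"dx":0,"dy":0,"dz":12,"gripper":1},
    {"rx":0,"ry":0,"rz":0,"dx":0,"dy":0,"dz":0,"gripper":1},
    {"rx":0,"ry":0,"rz":0,"dx":0,"dy":0,"dz":0,"gripper":-1},
    {"rx":0,"ry":0,"rz":0,"dx":0,"dy":0,"dz":0,"gripper":-1},
    {"rx":0,"ry":0,"rz":0,"dx":0,"dy":0,"dz":0,"gripper":-1},
    {"rx":0,"ry":0,"rz":0,"dx":0,"dy":0,"dz":0,"gripper":-1},
    {"rx":0,"ry":0,"rz":0,"dx":0,"dy":0,"dz":0,"gripper":-1},
  ],
)

```text
clock: 9.28
tcp_pos: [0.4196, -0.3406, 0.0283]
orientation: [2.324, 2.109, 0.001]
contact_force: [-1.6, 1.9, 9.4]
grip_width: 0.0493
gripper_force: 39.6
```

Request:
step_arm(
  moves=[
    {"rx":0,"ry":0,"rz":0,"dx":0,"dy":0,"dz":-30,"gripper":-1},
    {"rx":0,"ry":0,"rz":0,"dx":0,"dy":0,"dz":-50,"gripper":-1},
    {"rx":0,"ry":0,"rz":0,"dx":0,"dy":0,"dz":-50,"gripper":-1},
    {"rx":0,"ry":0,"rz":0,"dx":42,"dy":18,"dz":0,"gripper":-1},
    {"rx":0,"ry":0,"rz":0,"dx":42,"dy":18,"dz":0,"gripper":-1},
    {"rx":0,"ry":0,"rz":0,"dx":42,"dy":18,"dz":0,"gripper":-1},
    {"rx":0,"ry":0,"rz":0,"dx":41,"dy":18,"dz":0,"gripper":-1},
    {"rx":0,"ry":0,"rz":0,"dx":0,"dy":0,"dz":0,"gripper":-1},
    {"rx":0,"ry":0,"rz":0,"dx":0,"dy":0,"dz":0,"gripper":-1},
    {"rx":0,"ry":0,"rz":0,"dx":0,"dy":0,"dz":0,"gripper":-1},
  ],
)

```text
clock: 10.52
tcp_pos: [0.5056, -0.1824, 0.1564]
orientation: [2.329, 2.108, -0.001]
contact_force: [-0.1, -0.0, -1.7]
grip_width: 0.0493
gripper_force: 41.9
```

```bash
python3 - <<'E'
from h import *
p,M=pose(); print(p,delta([.5083,-.1817,.057]))
c=cam("wrist"); im=r.grab_frame("wrist"); cv2.imwrite("pics/w6.png",im)
print(proj("w",[np.r_[p[:2],p[2]-.028],np.r_[p[:2],p[2]-.013],[.5083,-.1817,.049],[.5083,-.1817,.026]],c))
cv2.imwrite("pics/w6c.png",cv2.resize(im[130:330,220:420],None,fx=2.5,fy=2.5))
E
```

```text
[ 0.5056018  -0.1823535   0.15638493] [ 0.997953    2.65208992 99.38331333]
[[321.58215262 249.36518282]
 [321.82566587 262.18270907]
 [323.81400006 205.95695126]
 [323.41192267 198.33462814]]
```

View pics/w6c.png

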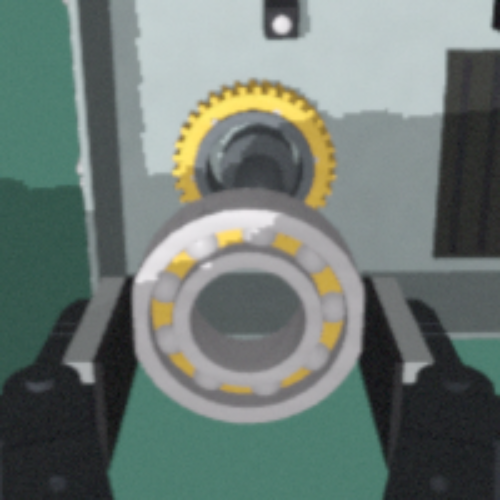

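The bearing is held level, its top centred at crop (248,314). The wheel is centred at crop (255,157), and both show the same camera offset, so they line up. Lowering.

Request:
step_arm(
  moves=[
    {"rx":0,"ry":0,"rz":0,"dx":1,"dy":2.6,"dz":25,"gripper":-1},
    {"rx":0,"ry":0,"rz":0,"dx":0,"dy":0,"dz":25,"gripper":-1},
    {"rx":0,"ry":0,"rz":0,"dx":0,"dy":0,"dz":20,"gripper":-1},
    {"rx":0,"ry":0,"rz":0,"dx":0,"dy":0,"dz":12,"gripper":-1},
    {"rx":0,"ry":0,"rz":0,"dx":0,"dy":0,"dz":8,"gripper":-1},
    {"rx":0,"ry":0,"rz":0,"dx":0,"dy":0,"dz":3,"gripper":-1},
    {"rx":0,"ry":0,"rz":0,"dx":0,"dy":0,"dz":2,"gripper":-1},
    {"rx":0,"ry":0,"rz":0,"dx":0,"dy":0,"dz":0,"gripper":-1},
    {"rx":0,"ry":0,"rz":0,"dx":0,"dy":0,"dz":0,"gripper":-1},
  ],
)

```text
clock: 11.7
tcp_pos: [0.5093, -0.1808, 0.0617]
orientation: [2.326, 2.109, -0.0]
contact_force: [-1.5, -5.1, 0.4]
grip_width: 0.0492
gripper_force: 42.0
```

Request:
step_arm(
  moves=[
    {"rx":0,"ry":0,"rz":0,"dx":-1.5,"dy":-0.6,"dz":0,"gripper":-1},
    {"rx":0,"ry":0,"rz":0,"dx":0,"dy":0,"dz":2,"gripper":-1},
    {"rx":0,"ry":0,"rz":0,"dx":0,"dy":0,"dz":1.5,"gripper":-1},
    {"rx":0,"ry":0,"rz":0,"dx":0,"dy":0,"dz":0,"gripper":-1},
  ],
)

```text
clock: 12.2
tcp_pos: [0.5086, -0.1812, 0.0577]
orientation: [2.326, 2.111, 0.001]
contact_force: [1.7, -2.5, -0.5]
grip_width: 0.0494
gripper_force: 41.9
```

Request:
step_arm(
  moves=[
    {"rx":0,"ry":0,"rz":0,"dx":-0.8,"dy":0,"dz":1.5,"gripper":-1},
    {"rx":0,"ry":0,"rz":0,"dx":0,"dy":0,"dz":0,"gripper":-1},
    {"rx":0,"ry":0,"rz":0,"dx":0,"dy":0,"dz":0,"gripper":-1},
  ],
)

```text
clock: 12.58
tcp_pos: [0.5087, -0.1814, 0.0574]
orientation: [2.326, 2.112, 0.001]
contact_force: [-1.6, 1.5, 12.5]
grip_width: 0.0494
gripper_force: 43.2
```

It is seated: 12 N up at the expected height. Releasing.

Request:
step_arm(
  moves=[
    {"rx":0,"ry":0,"rz":0,"dx":0,"dy":0,"dz":0,"gripper":0.5},
    {"rx":0,"ry":0,"rz":0,"dx":0,"dy":0,"dz":0,"gripper":0.5},
    {"rx":0,"ry":0,"rz":0,"dx":0,"dy":0,"dz":0,"gripper":0.5},
    {"rx":0,"ry":0,"rz":0,"dx":0,"dy":0,"dz":0,"gripper":0.5},
    {"rx":0,"ry":0,"rz":0,"dx":0,"dy":0,"dz":-20,"gripper":0.5},
    {"rx":0,"ry":0,"rz":0,"dx":0,"dy":0,"dz":-55,"gripper":0.5},
    {"rx":0,"ry":0,"rz":0,"dx":0,"dy":0,"dz":-55,"gripper":0.5},
    {"rx":0,"ry":0,"rz":0,"dx":0,"dy":0,"dz":0,"gripper":0.5},
  ],
)

```text
clock: 13.58
tcp_pos: [0.5111, -0.1829, 0.1907]
orientation: [2.321, 2.106, 0.007]
contact_force: [1.0, 1.0, -0.2]
grip_width: 0.0642
gripper_force: 0.0
```

```bash
python3 - <<'E'
from h import *
im=r.grab_frame("wrist"); 
p,M=pose(); print(p,np.degrees(np.arctan2(M[1,0],M[0,0])))
cv2.imwrite("pics/w7.png",cv2.resize(im[110:310,220:420],None,fx=2,fy=2))
top=cv2.imread("pics/top0.png"); hsv=cv2.cvtColor(top,cv2.COLOR_BGR2HSV)
m=cv2.bitwise_not(cv2.inRange(hsv,(60,50,15),(95,255,255)))
for n,(x0,x1,y0,y1),z in (("shaft",(190,222,160,206),.014),("tray",(198,230,202,238),.02)):
    k=max(cv2.findContours(m[y0:y1,x0:x1],0,2)[0],key=cv2.contourArea); (cx,cy),wh,a=cv2.minAreaRect(k); q=cv2.boxPoints(((cx+x0,cy+y0),wh,a)); P=ray("top",q,z)[:,:2]
    e=P-np.roll(P,1,0); j=np.linalg.norm(e,axis=1).argmax(); print(n,P.mean(0).round(4),np.linalg.norm(e,axis=1).round(3),"long dir",np.degrees(np.arctan2(e[j,1],e[j,0]))%180)
print(delta([.571,.346,.22]))
E
```

```text
[ 0.50936209 -0.18268454  0.18818353] 84.40948544108932
shaft [0.5695 0.3481] [0.029 0.125 0.029 0.125] long dir 171.28914780883616
tray [0.4469 0.312 ] [0.086 0.065 0.086 0.064] long dir 5.4526940760574245
[532.13646361   9.97337081 -32.40648887]
```

View pics/w7.png

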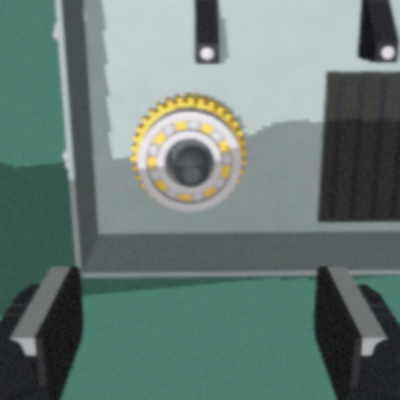

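The bearing sits flat on the hub, concentric with the wheel, centred at crop (190,162) with the post tip in its bore. Now to the shaft.

Request:
step_arm(
  moves=[
    {"rx":0,"ry":0,"rz":0,"dx":59,"dy":1,"dz":-3,"gripper":0.5},
    {"rx":0,"ry":0,"rz":0,"dx":59,"dy":1,"dz":-3,"gripper":0.5},
    {"rx":0,"ry":0,"rz":0,"dx":59,"dy":1,"dz":-3,"gripper":0.5},
    {"rx":0,"ry":0,"rz":0,"dx":59,"dy":1,"dz":-3,"gripper":0.5},
    {"rx":0,"ry":0,"rz":0,"dx":59,"dy":1,"dz":-3,"gripper":0.5},
    {"rx":0,"ry":0,"rz":0,"dx":59,"dy":1,"dz":0,"gripper":0.5},
    {"rx":0,"ry":0,"rz":0,"dx":59,"dy":1,"dz":0,"gripper":0.5},
    {"rx":0,"ry":0,"rz":0,"dx":59,"dy":1,"dz":0,"gripper":0.5},
    {"rx":0,"ry":0,"rz":0,"dx":59,"dy":1,"dz":0,"gripper":0.5},
    {"rx":0,"ry":0,"rz":-9.6,"dx":0,"dy":0,"dz":0,"gripper":0.5},
    {"rx":0,"ry":0,"rz":-9.6,"dx":0,"dy":0,"dz":0,"gripper":0.5},
    {"rx":0,"ry":0,"rz":-9.6,"dx":0,"dy":0,"dz":0,"gripper":0.5},
    {"rx":0,"ry":0,"rz":-9.6,"dx":0,"dy":0,"dz":0,"gripper":0.5},
    {"rx":0,"ry":0,"rz":-9.6,"dx":0,"dy":0,"dz":0,"gripper":0.5},
    {"rx":0,"ry":0,"rz":-9.6,"dx":0,"dy":0,"dz":0,"gripper":0.5},
    {"rx":0,"ry":0,"rz":-9.6,"dx":0,"dy":0,"dz":0,"gripper":0.5},
    {"rx":0,"ry":0,"rz":-9.6,"dx":0,"dy":0,"dz":0,"gripper":0.5},
    {"rx":0,"ry":0,"rz":-9.6,"dx":0,"dy":0,"dz":0,"gripper":0.5},
    {"rx":0,"ry":0,"rz":0,"dx":0,"dy":0,"dz":0,"gripper":0.5},
  ],
)

```text
clock: 16.0
tcp_pos: [0.568, 0.3447, 0.1991]
orientation: [-0.253, -3.128, 0.002]
contact_force: [0.2, 0.4, -0.2]
grip_width: 0.0639
gripper_force: 0.0
```

```bash
python3 - <<'E'
from h import *
p,M=pose(); print(p,np.degrees(np.arctan2(M[1,0],M[0,0])),r.get_obs()["joints"].round(2))
c=cam("wrist"); im=r.grab_frame("wrist"); cv2.imwrite("pics/w8.png",im); np.savez("w8.npz",K=c[0],D=c[1],R=c[2],t=c[3])
hsv=cv2.cvtColor(im,cv2.COLOR_BGR2HSV); m=cv2.bitwise_not(cv2.inRange(hsv,(60,50,15),(95,255,255)))
m=cv2.morphologyEx(m,cv2.MORPH_OPEN,np.ones((3,3)))
for n,X,z in (("shaft",[.5695,.348],.014),("tray",[.447,.312],.024)):
    a=proj("w",[[*X,z]],c)[0]; print(n,a)
    for k in cv2.findContours(m,0,2)[0]:
        if cv2.contourArea(k)>300 and cv2.pointPolygonTest(k,tuple(map(float,a)),True)>-5:
            q=cv2.boxPoints(cv2.minAreaRect(k)); P=ray("w",q,z,c)[:,:2]; e=P-np.roll(P,1,0); j=np.linalg.norm(e,axis=1).argmax()
            print(q.round(0).tolist(),P.mean(0).round(4),np.linalg.norm(e,axis=1).round(3),"dir",np.degrees(np.arctan2(e[j,1],e[j,0]))%180)
E
```

```text
[0.56801794 0.34471611 0.19912724] 170.75843324200017 [-0.07  0.66 -0.86  1.59  0.53  1.15  0.36]
shaft [321.52558843 187.4557917 ]
[[308.0, 236.0], [311.0, 129.0], [336.0, 130.0], [332.0, 237.0]] [0.5677 0.3483] [0.029 0.123 0.026 0.124] dir 169.6324972852843
tray [265.77725591  76.38351728]
[[226.0, 34.0], [286.0, 19.0], [310.0, 109.0], [250.0, 125.0]] [0.4449 0.3148] [0.085 0.059 0.084 0.064] dir 2.2064519797145294
```

View pics/w8.png

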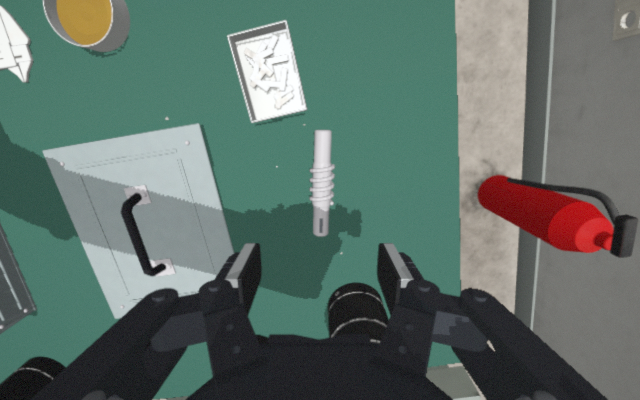

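The shaft runs upright from (322,130) to (320,236), already along the fingers' plane. The tray is at (267,72), the lid at (140,220), the tin at (85,15) and a black stack at (360,310). Going down on the shaft.

Request:
step_arm(
  grip_force=60,
  moves=[
    {"rx":0,"ry":0,"rz":0.5,"dx":-2,"dy":4,"dz":50,"gripper":0.5},
    {"rx":0,"ry":0,"rz":0,"dx":0,"dy":0,"dz":50,"gripper":0.5},
    {"rx":0,"ry":0,"rz":0,"dx":0,"dy":0,"dz":50,"gripper":0.5},
    {"rx":0,"ry":0,"rz":0,"dx":0,"dy":0,"dz":16,"gripper":0.5},
    {"rx":0,"ry":0,"rz":0,"dx":0,"dy":0,"dz":0,"gripper":0.5},
    {"rx":0,"ry":0,"rz":0,"dx":0,"dy":0,"dz":0,"gripper":-1},
    {"rx":0,"ry":0,"rz":0,"dx":0,"dy":0,"dz":0,"gripper":-1},
    {"rx":0,"ry":0,"rz":0,"dx":0,"dy":0,"dz":0,"gripper":-1},
    {"rx":0,"ry":0,"rz":0,"dx":0,"dy":0,"dz":0,"gripper":-1},
    {"rx":0,"ry":0,"rz":0,"dx":0,"dy":0,"dz":0,"gripper":-1},
    {"rx":0,"ry":0,"rz":0,"dx":0,"dy":0,"dz":0,"gripper":-1},
  ],
)

```text
clock: 17.42
tcp_pos: [0.5725, 0.3486, 0.0379]
orientation: [0.266, 3.128, -0.001]
contact_force: [-2.8, -3.5, 9.2]
grip_width: 0.024
gripper_force: 58.5
```

Request:
step_arm(
  moves=[
    {"rx":0,"ry":0,"rz":0,"dx":0,"dy":0,"dz":-30,"gripper":-1},
    {"rx":0,"ry":0,"rz":0,"dx":0,"dy":0,"dz":-50,"gripper":-1},
    {"rx":0,"ry":0,"rz":0,"dx":0,"dy":0,"dz":-50,"gripper":-1},
    {"rx":0,"ry":0,"rz":0,"dx":-9.5,"dy":-56,"dz":0,"gripper":-1},
    {"rx":0,"ry":0,"rz":0,"dx":-9.5,"dy":-56,"dz":0,"gripper":-1},
    {"rx":0,"ry":0,"rz":0,"dx":-9.5,"dy":-56,"dz":0,"gripper":-1},
    {"rx":0,"ry":0,"rz":0,"dx":-9.5,"dy":-56,"dz":0,"gripper":-1},
    {"rx":0,"ry":0,"rz":0,"dx":-9.5,"dy":-56,"dz":0,"gripper":-1},
    {"rx":0,"ry":0,"rz":0,"dx":-9.5,"dy":-56,"dz":0,"gripper":-1},
    {"rx":0,"ry":0,"rz":0,"dx":-9.5,"dy":-56,"dz":0,"gripper":-1},
    {"rx":0,"ry":0,"rz":0,"dx":-9.5,"dy":-56,"dz":0,"gripper":-1},
    {"rx":0,"ry":0,"rz":-4.1,"dx":0,"dy":0,"dz":0,"gripper":-1},
    {"rx":0,"ry":0,"rz":0,"dx":0,"dy":0,"dz":0,"gripper":-1},
    {"rx":0,"ry":0,"rz":0,"dx":0,"dy":0,"dz":0,"gripper":-1},
  ],
)

```text
clock: 19.18
tcp_pos: [0.5711, -0.1042, 0.1659]
orientation: [0.152, 3.137, 0.0]
contact_force: [0.7, 0.1, -3.4]
grip_width: 0.024
gripper_force: 59.0
```

```bash
python3 - <<'E'
from h import *
p,M=pose(); print(p,np.degrees(np.arctan2(M[1,0],M[0,0])),delta([.571,-.105,.052]))
c=cam("wrist"); im=r.grab_frame("wrist"); cv2.imwrite("pics/w9.png",im)
ax=M[:,0]; print(proj("w",[np.r_[p[:2],p[2]-.024]+s*.06*ax for s in(-1,0,1)],c))
E
```

```text
[ 0.57111629 -0.10421569  0.16587807] 174.46089051003634 [  0.1259133   -0.82369153 113.87777972]
[[317.49036711 337.48792174]
 [317.30351542 253.73507449]
 [317.07752973 148.72103115]]
```

View pics/w9.png

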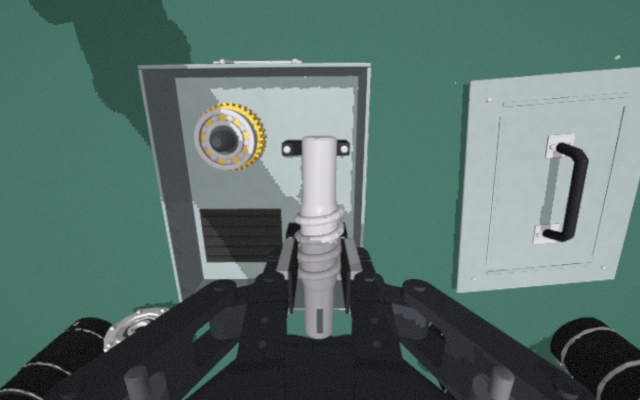

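The shaft hangs from (319,137) to (318,337), over the far vee rest, whose two screws are at (288,149) and (345,149). Lowering with 2 mm of correction toward the notch.

Request:
step_arm(
  moves=[
    {"rx":0,"ry":0,"rz":0,"dx":0,"dy":-2,"dz":30,"gripper":-1},
    {"rx":0,"ry":0,"rz":0,"dx":0,"dy":0,"dz":40,"gripper":-1},
    {"rx":0,"ry":0,"rz":0,"dx":0,"dy":0,"dz":22,"gripper":-1},
    {"rx":0,"ry":0,"rz":0,"dx":0,"dy":0,"dz":8,"gripper":-1},
    {"rx":0,"ry":0,"rz":0,"dx":0,"dy":0,"dz":6,"gripper":-1},
    {"rx":0,"ry":0,"rz":0,"dx":0,"dy":0,"dz":4,"gripper":-1},
    {"rx":0,"ry":0,"rz":0,"dx":0,"dy":0,"dz":2,"gripper":-1},
    {"rx":0,"ry":0,"rz":0,"dx":0,"dy":0,"dz":0,"gripper":-1},
    {"rx":0,"ry":0,"rz":0,"dx":0,"dy":0,"dz":0,"gripper":-1},
  ],
)

```text
clock: 20.35
tcp_pos: [0.571, -0.1075, 0.0536]
orientation: [0.153, 3.137, -0.0]
contact_force: [0.6, -0.6, -2.4]
grip_width: 0.0243
gripper_force: 59.0
```

Request:
step_arm(
  moves=[
    {"rx":0,"ry":0,"rz":0,"dx":0,"dy":0,"dz":1.5,"gripper":-1},
    {"rx":0,"ry":0,"rz":0,"dx":0,"dy":0,"dz":1,"gripper":-1},
    {"rx":0,"ry":0,"rz":0,"dx":0,"dy":0,"dz":0,"gripper":-1},
    {"rx":0,"ry":0,"rz":0,"dx":0,"dy":0,"dz":0,"gripper":-1},
  ],
)

```text
clock: 20.85
tcp_pos: [0.5713, -0.1072, 0.0519]
orientation: [0.151, 3.137, -0.001]
contact_force: [-3.3, 0.6, 7.8]
grip_width: 0.0241
gripper_force: 61.1
```

Request:
step_arm(
  moves=[
    {"rx":0,"ry":0,"rz":0,"dx":0,"dy":0,"dz":0,"gripper":0.1},
    {"rx":0,"ry":0,"rz":0,"dx":0,"dy":0,"dz":0,"gripper":0.1},
    {"rx":0,"ry":0,"rz":0,"dx":0,"dy":0,"dz":0,"gripper":0.1},
    {"rx":0,"ry":0,"rz":0,"dx":0,"dy":0,"dz":0,"gripper":0.1},
    {"rx":0,"ry":0,"rz":0,"dx":0,"dy":0,"dz":-30,"gripper":0.1},
    {"rx":0,"ry":0,"rz":0,"dx":0,"dy":0,"dz":-55,"gripper":0.1},
    {"rx":0,"ry":0,"rz":0,"dx":0,"dy":0,"dz":-55,"gripper":0.1},
    {"rx":0,"ry":0,"rz":0,"dx":20.5,"dy":51,"dz":0,"gripper":1},
    {"rx":0,"ry":0,"rz":0,"dx":20.5,"dy":51,"dz":0,"gripper":1},
    {"rx":0,"ry":0,"rz":0,"dx":20.5,"dy":51,"dz":0,"gripper":1},
    {"rx":0,"ry":0,"rz":0,"dx":20.5,"dy":51,"dz":0,"gripper":1},
    {"rx":0,"ry":0,"rz":0,"dx":20.5,"dy":51,"dz":0,"gripper":1},
    {"rx":0,"ry":0,"rz":0,"dx":20.5,"dy":51,"dz":0,"gripper":1},
    {"rx":0,"ry":0,"rz":0,"dx":20.5,"dy":51,"dz":0,"gripper":1},
    {"rx":0,"ry":0,"rz":0,"dx":20.5,"dy":50,"dz":0,"gripper":1},
    {"rx":0,"ry":0,"rz":-9.6,"dx":0,"dy":0,"dz":0,"gripper":1},
    {"rx":0,"ry":0,"rz":0,"dx":0,"dy":0,"dz":0,"gripper":1},
    {"rx":0,"ry":0,"rz":0,"dx":0,"dy":0,"dz":0,"gripper":1},
  ],
)

```text
clock: 23.1
tcp_pos: [0.4476, 0.3125, 0.1906]
orientation: [0.103, -3.14, 0.001]
contact_force: [-0.5, -0.3, -0.4]
grip_width: 0.0852
gripper_force: 0.0
```

```bash
python3 - <<'E'
from h import *
p,M=pose(); print(p,np.degrees(np.arctan2(M[1,0],M[0,0])),r.get_obs()["joints"].round(2))
c=cam("wrist"); im=r.grab_frame("wrist"); cv2.imwrite("pics/w10.png",im)
cv2.imwrite("pics/side1.png",r.grab_frame("side"))
hsv=cv2.cvtColor(im,cv2.COLOR_BGR2HSV); m=cv2.bitwise_not(cv2.inRange(hsv,(60,50,15),(95,255,255)))
m=cv2.morphologyEx(m,cv2.MORPH_OPEN,np.ones((3,3)))
a=proj("w",[[.446,.313,.024]],c)[0]; print(a)
for k in cv2.findContours(m,0,2)[0]:
    if cv2.contourArea(k)>300 and cv2.pointPolygonTest(k,tuple(map(float,a)),True)>-5:
        q=cv2.boxPoints(cv2.minAreaRect(k)); P=ray("w",q,.02,c)[:,:2]; e=P-np.roll(P,1,0); j=np.linalg.norm(e,axis=1).argmax()
        print(q.round(0).tolist(),P.mean(0).round(4),np.linalg.norm(e,axis=1).round(3),"dir",np.degrees(np.arctan2(e[j,1],e[j,0]))%180, delta([*P.mean(0),.03]))
E
```

```text
[0.44756826 0.31253053 0.19055016] -176.23469806774054 [ 0.04  0.53 -1.    1.88  0.52  1.02  0.46]
[318.47347818 188.87756438]
[[291.0, 147.0], [348.0, 147.0], [348.0, 224.0], [291.0, 224.0]] [0.445 0.314] [0.086 0.059 0.086 0.064] dir 2.0823528159602915 [  2.60792037   1.83165338 160.68398309]
```

Request:
step_arm(
  grip_force=35,
  moves=[
    {"rx":0,"ry":0,"rz":0,"dx":0.5,"dy":3,"dz":50,"gripper":1},
    {"rx":0,"ry":0,"rz":0,"dx":0,"dy":0,"dz":50,"gripper":1},
    {"rx":0,"ry":0,"rz":0,"dx":0,"dy":0,"dz":40,"gripper":1},
    {"rx":0,"ry":0,"rz":0,"dx":0,"dy":0,"dz":14,"gripper":1},
    {"rx":0,"ry":0,"rz":0,"dx":0,"dy":0,"dz":0,"gripper":1},
    {"rx":0,"ry":0,"rz":0,"dx":0,"dy":0,"dz":0,"gripper":-1},
    {"rx":0,"ry":0,"rz":0,"dx":0,"dy":0,"dz":0,"gripper":-1},
    {"rx":0,"ry":0,"rz":0,"dx":0,"dy":0,"dz":0,"gripper":-1},
    {"rx":0,"ry":0,"rz":0,"dx":0,"dy":0,"dz":0,"gripper":-1},
  ],
)

```text
clock: 24.32
tcp_pos: [0.4474, 0.317, 0.0388]
orientation: [-0.11, 3.137, 0.001]
contact_force: [-0.1, -3.1, 7.7]
grip_width: 0.0573
gripper_force: 35.7
```

View pics/side1.png

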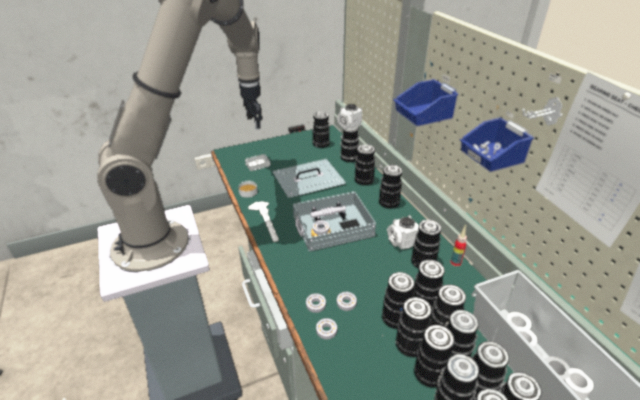

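The side view shows the wheel with its bearing and the shaft in the box. The tray is now gripped, so I'm lifting and carrying it.

Request:
step_arm(
  moves=[
    {"rx":0,"ry":0,"rz":0,"dx":0,"dy":0,"dz":-30,"gripper":-1},
    {"rx":0,"ry":0,"rz":0,"dx":0,"dy":0,"dz":-50,"gripper":-1},
    {"rx":0,"ry":0,"rz":0,"dx":0,"dy":0,"dz":-45,"gripper":-1},
    {"rx":0,"ry":0,"rz":0,"dx":-14.5,"dy":-57.7,"dz":0,"gripper":-1},
    {"rx":0,"ry":0,"rz":0,"dx":-14.5,"dy":-57.7,"dz":0,"gripper":-1},
    {"rx":0,"ry":0,"rz":0,"dx":-14.5,"dy":-57.7,"dz":0,"gripper":-1},
    {"rx":0,"ry":0,"rz":0,"dx":-14.5,"dy":-57.7,"dz":0,"gripper":-1},
    {"rx":0,"ry":0,"rz":0,"dx":-14.5,"dy":-57.7,"dz":0,"gripper":-1},
    {"rx":0,"ry":0,"rz":0,"dx":-14.5,"dy":-57.7,"dz":0,"gripper":-1},
    {"rx":0,"ry":0,"rz":0,"dx":-14.5,"dy":-57.7,"dz":0,"gripper":-1},
    {"rx":0,"ry":0,"rz":0,"dx":-14.5,"dy":-57.7,"dz":0,"gripper":-1},
    {"rx":0,"ry":0,"rz":0,"dx":-14.5,"dy":-57.7,"dz":0,"gripper":-1},
    {"rx":0,"ry":0,"rz":0,"dx":0,"dy":0,"dz":0,"gripper":-1},
  ],
)

```text
clock: 25.95
tcp_pos: [0.6134, -0.1997, 0.1619]
orientation: [-0.094, 3.139, -0.004]
contact_force: [0.3, 0.6, -0.4]
grip_width: 0.0567
gripper_force: 38.2
```

Request:
step_arm(
  moves=[
    {"rx":0,"ry":0,"rz":9.95,"dx":0,"dy":0,"dz":0,"gripper":-1},
    {"rx":0,"ry":0,"rz":9.95,"dx":0,"dy":0,"dz":0,"gripper":-1},
    {"rx":0,"ry":0,"rz":9.95,"dx":0,"dy":0,"dz":0,"gripper":-1},
    {"rx":0,"ry":0,"rz":9.95,"dx":0,"dy":0,"dz":0,"gripper":-1},
    {"rx":0,"ry":0,"rz":9.95,"dx":0,"dy":0,"dz":0,"gripper":-1},
    {"rx":0,"ry":0,"rz":9.95,"dx":0,"dy":0,"dz":0,"gripper":-1},
    {"rx":0,"ry":0,"rz":9.95,"dx":0,"dy":0,"dz":0,"gripper":-1},
    {"rx":0,"ry":0,"rz":9.95,"dx":0,"dy":0,"dz":0,"gripper":-1},
    {"rx":0,"ry":0,"rz":9.95,"dx":0,"dy":0,"dz":0,"gripper":-1},
    {"rx":0,"ry":0,"rz":9.95,"dx":0,"dy":0,"dz":0,"gripper":-1},
    {"rx":0,"ry":0,"rz":0,"dx":0,"dy":0,"dz":0,"gripper":-1},
    {"rx":0,"ry":0,"rz":0,"dx":0,"dy":0,"dz":0,"gripper":-1},
  ],
)

```text
clock: 27.45
tcp_pos: [0.6131, -0.1917, 0.1623]
orientation: [2.32, 2.117, 0.001]
contact_force: [0.0, -0.5, -0.7]
grip_width: 0.0567
gripper_force: 38.2
```

```bash
python3 - <<'E'
from h import *
p,M=pose(); print(p,np.degrees(np.arctan2(M[1,0],M[0,0])),r.get_obs()["contact_force"],r.get_obs()["grip_width"])
c=cam("wrist"); im=r.grab_frame("wrist"); cv2.imwrite("pics/w11.png",im)
print(delta([.614,-.192,.048]))
C=[np.r_[p[:2],p[2]-.015]+M[:,0]*s*.041+M[:,1]*q*.029 for s,q in((-1,-1),(-1,1),(1,1),(1,-1))]; print(proj("w",C,c).round(0))
E
```

```text
[ 0.61308239 -0.19171303  0.16225312] 84.76198067584626 [ 0.04078496 -0.51318033 -0.74534698] 0.05666097607330044
[-5.03433907e-02  9.00518184e-01  1.14106391e+02]
[[273. 322.]
 [371. 322.]
 [380. 188.]
 [264. 188.]]
```

View pics/w11.png

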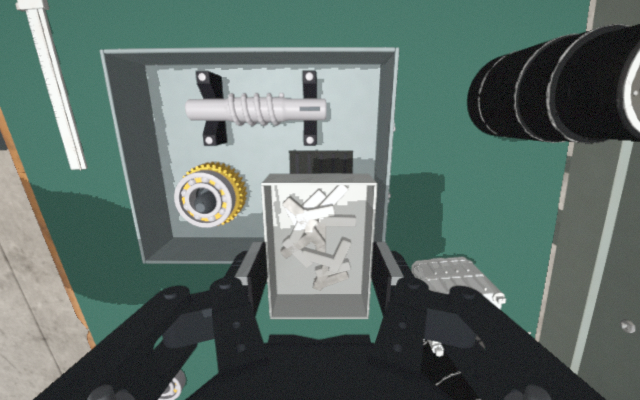

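The tray is held square at (264–376, 183–318) over the pad. The shaft lies in both rests from (187,109) to (328,108), centred on them, and the bearing and wheel are in place. Lowering the tray.

Request:
step_arm(
  moves=[
    {"rx":0,"ry":0,"rz":0.3,"dx":0,"dy":0.9,"dz":40,"gripper":-1},
    {"rx":0,"ry":0,"rz":0,"dx":0,"dy":0,"dz":40,"gripper":-1},
    {"rx":0,"ry":0,"rz":0,"dx":0,"dy":0,"dz":20,"gripper":-1},
    {"rx":0,"ry":0,"rz":0,"dx":0,"dy":0,"dz":8,"gripper":-1},
    {"rx":0,"ry":0,"rz":0,"dx":0,"dy":0,"dz":6,"gripper":-1},
    {"rx":0,"ry":0,"rz":0,"dx":0,"dy":0,"dz":2,"gripper":-1},
    {"rx":0,"ry":0,"rz":0,"dx":0,"dy":0,"dz":0,"gripper":-1},
    {"rx":0,"ry":0,"rz":0,"dx":0,"dy":0,"dz":0,"gripper":-1},
  ],
)

```text
clock: 28.5
tcp_pos: [0.6144, -0.1925, 0.0465]
orientation: [2.33, 2.106, 0.001]
contact_force: [1.3, -0.3, -0.6]
grip_width: 0.0568
gripper_force: 38.2
```

Request:
step_arm(
  moves=[
    {"rx":0,"ry":0,"rz":0,"dx":0,"dy":0,"dz":1.5,"gripper":-1},
    {"rx":0,"ry":0,"rz":0,"dx":0,"dy":0,"dz":1.5,"gripper":-1},
    {"rx":0,"ry":0,"rz":0,"dx":0,"dy":0,"dz":0,"gripper":-1},
    {"rx":0,"ry":0,"rz":0,"dx":0,"dy":0,"dz":0,"gripper":-1},
  ],
)

```text
clock: 29.0
tcp_pos: [0.6144, -0.1925, 0.0448]
orientation: [2.33, 2.106, -0.0]
contact_force: [-5.2, 0.5, 13.2]
grip_width: 0.0573
gripper_force: 40.0
```

Request:
step_arm(
  moves=[
    {"rx":0,"ry":0,"rz":0,"dx":0,"dy":0,"dz":0,"gripper":0.6},
    {"rx":0,"ry":0,"rz":0,"dx":0,"dy":0,"dz":0,"gripper":0.6},
    {"rx":0,"ry":0,"rz":0,"dx":0,"dy":0,"dz":0,"gripper":0.6},
    {"rx":0,"ry":0,"rz":0,"dx":0,"dy":0,"dz":0,"gripper":0.6},
    {"rx":0,"ry":0,"rz":0,"dx":0,"dy":0,"dz":-25,"gripper":0.6},
    {"rx":0,"ry":0,"rz":0,"dx":0,"dy":0,"dz":-60,"gripper":0.6},
    {"rx":0,"ry":0,"rz":0,"dx":0,"dy":0,"dz":-60,"gripper":0.6},
    {"rx":0,"ry":0,"rz":0,"dx":0,"dy":0,"dz":0,"gripper":0.6},
  ],
)

```text
clock: 30.0
tcp_pos: [0.6173, -0.1927, 0.1935]
orientation: [2.324, 2.101, 0.009]
contact_force: [0.3, 0.9, -0.7]
grip_width: 0.0684
gripper_force: 0.0
```

```bash
python3 - <<'E'
from h import *
p,M=pose(); print(p,np.degrees(np.arctan2(M[1,0],M[0,0])))
c=cam("wrist"); im=r.grab_frame("wrist"); cv2.imwrite("pics/w12.png",im)
# tray rim: bright low-sat region near its predicted corners
b=np.load("box.npz"); th=float(b["th"]); Rm=np.array([[np.cos(th),-np.sin(th)],[np.sin(th),np.cos(th)]])
C=[np.r_[Rm@v+b["t"],.03] for v in ((.025,-.077),(.083,-.077),(.083,.005),(.025,.005))]; q=proj("w",C,c); print(q.round(0))
x0,y0=(q.min(0)-12).astype(int); x1,y1=(q.max(0)+12).astype(int)
g=cv2.GaussianBlur(cv2.cvtColor(im,cv2.COLOR_BGR2GRAY),(3,3),0)[y0:y1,x0:x1]
lines=cv2.HoughLinesP(cv2.Canny(g,40,120),1,np.pi/360,18,minLineLength=25,maxLineGap=4)
for l in sorted(lines[:,0].tolist(),key=lambda l:-np.hypot(l[2]-l[0],l[3]-l[1]))[:10]: print(l[0]+x0,l[1]+y0,l[2]+x0,l[3]+y0)
E
```

```text
[ 0.61732704 -0.19266567  0.19354217] 84.22499645907348
[[290. 226.]
 [342. 226.]
 [344. 151.]
 [287. 151.]]
287 225 355 225
289 216 340 216
290 222 341 222
338 222 338 182
292 148 293 184
338 181 340 148
318 155 319 186
290 186 291 216
287 160 287 188
```

The tray lines at columns 287–340 and rows 148–222 match the predicted place within a few pixels. Now the lid.

Request:
step_arm(
  moves=[
    {"rx":0,"ry":0,"rz":0,"dx":53.5,"dy":-9.3,"dz":0,"gripper":0.6},
    {"rx":0,"ry":0,"rz":0,"dx":53.5,"dy":-9.3,"dz":0,"gripper":0.6},
    {"rx":0,"ry":0,"rz":0,"dx":53.5,"dy":-9.3,"dz":0,"gripper":0.6},
    {"rx":0,"ry":0,"rz":0,"dx":53.5,"dy":-9.3,"dz":0,"gripper":0.6},
    {"rx":0,"ry":0,"rz":0,"dx":53.5,"dy":-9.3,"dz":0,"gripper":0.6},
    {"rx":0,"ry":0,"rz":0,"dx":53.5,"dy":-9.3,"dz":0,"gripper":0.6},
    {"rx":0,"ry":0,"rz":-10.4,"dx":0,"dy":0,"dz":0,"gripper":0.6},
    {"rx":0,"ry":0,"rz":-10.4,"dx":0,"dy":0,"dz":0,"gripper":0.6},
    {"rx":0,"ry":0,"rz":-10.4,"dx":0,"dy":0,"dz":0,"gripper":0.6},
    {"rx":0,"ry":0,"rz":-10.4,"dx":0,"dy":0,"dz":0,"gripper":0.6},
    {"rx":0,"ry":0,"rz":-10.4,"dx":0,"dy":0,"dz":0,"gripper":0.6},
    {"rx":0,"ry":0,"rz":-10.4,"dx":0,"dy":0,"dz":0,"gripper":0.6},
    {"rx":0,"ry":0,"rz":-10.4,"dx":0,"dy":0,"dz":0,"gripper":0.6},
    {"rx":0,"ry":0,"rz":-10.4,"dx":0,"dy":0,"dz":0,"gripper":0.6},
    {"rx":0,"ry":0,"rz":-10.4,"dx":0,"dy":0,"dz":0,"gripper":0.6},
    {"rx":0,"ry":0,"rz":0,"dx":0,"dy":0,"dz":0,"gripper":0.6},
    {"rx":0,"ry":0,"rz":0,"dx":0,"dy":0,"dz":0,"gripper":0.6},
  ],
)

```text
clock: 32.17
tcp_pos: [0.5902, 0.1324, 0.1869]
orientation: [-0.065, -3.139, 0.0]
contact_force: [-0.6, 0.9, 0.3]
grip_width: 0.0687
gripper_force: 0.0
```

```bash
python3 - <<'E'
from h import *
p,M=pose(); print(p,np.degrees(np.arctan2(M[1,0],M[0,0])))
c=cam("wrist"); im=r.grab_frame("wrist"); cv2.imwrite("pics/w13.png",im)
hsv=cv2.cvtColor(im,cv2.COLOR_BGR2HSV); g=cv2.inRange(hsv,(60,75,10),(95,255,255))
f=lambda L: (lambda P,v:(P.mean(0),np.degrees(np.arctan2(v[1],v[0]))%180,np.abs((P-P.mean(0))@[-v[1],v[0]]).max()))(*(lambda P:(P,cv2.fitLine(P.astype(np.float32),cv2.DIST_HUBER,0,.001,.001).ravel()[:2]))(ray("w",L,.013,c)[:,:2]))
Lf=[(next((x for x in range(300,0,-1) if g[y,x-4:x+1].all()),-1)+.5,y) for y in range(90,225,8)]
Rt=[(next((x for x in range(340,639) if g[y,x:x+5].all()),-1)-.5,y) for y in range(90,225,8)]
T=[(x,next((y for y in range(150,5,-1) if g[y-4:y+1,x].all()),-1)+.5) for x in range(250,400,10)]
print(Lf[::5],Rt[::5],T[::5])
for n,L in(("L",Lf),("R",Rt),("T",T)):
    try: print(n,f(L))
    except Exception as ex: print(n,ex)
# handle: dark pixels
y0,y1=120,300; gr=cv2.cvtColor(im,cv2.COLOR_BGR2GRAY); m=(gr<60).astype(np.uint8)*255; m[g>0]=0
for k in cv2.findContours(m,0,2)[0]:
    if cv2.contourArea(k)>150:
        x,y,w,h=cv2.boundingRect(k); print("dark",x,y,w,h,cv2.contourArea(k))
print("exp bar ends",proj("w",[[.628,.131,.045],[.556,.133,.045]],c))
E
```

```text
[0.59023752 0.13240756 0.18686574] 177.64182418868697
[(225.5, 90), (230.5, 130), (234.5, 170), (239.5, 210)] [(411.5, 90), (409.5, 130), (406.5, 170), (404.5, 210)] [(250, 79.5), (300, 77.5), (350, 75.5)]
L (array([0.55018615, 0.04402914]), np.float32(179.23073), np.float64(0.0005010666334762899))
R (array([0.55783429, 0.22873917]), np.float32(179.77531), np.float64(0.0005068186038695903))
T (array([0.47721555, 0.13903478]), np.float32(89.54533), np.float64(0.0004909364824342776))
dark 619 247 21 23 243.0
dark 29 245 611 155 47750.0
dark 63 208 22 18 194.0
dark 317 145 10 92 619.5
dark 44 130 25 13 207.5
exp bar ends [[318.12897282 232.45269881]
 [317.02992533 162.26683467]]
```

The lid has yaw about -0.5°, centre about (0.592, 0.137). Gripping the bar.

Request:
step_arm(
  grip_force=100,
  moves=[
    {"rx":0,"ry":0,"rz":-1.9,"dx":-2,"dy":5,"dz":40,"gripper":0.6},
    {"rx":0,"ry":0,"rz":0,"dx":0,"dy":0,"dz":50,"gripper":0.6},
    {"rx":0,"ry":0,"rz":0,"dx":0,"dy":0,"dz":31,"gripper":0.6},
    {"rx":0,"ry":0,"rz":0,"dx":0,"dy":0,"dz":10,"gripper":0.6},
    {"rx":0,"ry":0,"rz":0,"dx":0,"dy":0,"dz":0,"gripper":0.6},
    {"rx":0,"ry":0,"rz":0,"dx":0,"dy":0,"dz":0,"gripper":-1},
    {"rx":0,"ry":0,"rz":0,"dx":0,"dy":0,"dz":0,"gripper":-1},
    {"rx":0,"ry":0,"rz":0,"dx":0,"dy":0,"dz":0,"gripper":-1},
    {"rx":0,"ry":0,"rz":0,"dx":0,"dy":0,"dz":0,"gripper":-1},
    {"rx":0,"ry":0,"rz":0,"dx":0,"dy":0,"dz":0,"gripper":-1},
    {"rx":0,"ry":0,"rz":0,"dx":0,"dy":0,"dz":0,"gripper":-1},
  ],
)

```text
clock: 33.6
tcp_pos: [0.5934, 0.1371, 0.0578]
orientation: [0.008, 3.141, -0.001]
contact_force: [-1.0, -1.7, 6.9]
grip_width: 0.0051
gripper_force: 98.5
```

Request:
step_arm(
  moves=[
    {"rx":0,"ry":0,"rz":0,"dx":0,"dy":0,"dz":-20,"gripper":-1},
    {"rx":0,"ry":0,"rz":0,"dx":0,"dy":0,"dz":-40,"gripper":-1},
    {"rx":0,"ry":0,"rz":0,"dx":0,"dy":0,"dz":-40,"gripper":-1},
    {"rx":0,"ry":0,"rz":0,"dx":0,"dy":0,"dz":-30,"gripper":-1},
    {"rx":0,"ry":0,"rz":0,"dx":4,"dy":-41,"dz":0,"gripper":-1},
    {"rx":0,"ry":0,"rz":0,"dx":4,"dy":-41,"dz":0,"gripper":-1},
    {"rx":0,"ry":0,"rz":0,"dx":4,"dy":-41,"dz":0,"gripper":-1},
    {"rx":0,"ry":0,"rz":0,"dx":4,"dy":-41,"dz":0,"gripper":-1},
    {"rx":0,"ry":0,"rz":0,"dx":4,"dy":-41,"dz":0,"gripper":-1},
    {"rx":0,"ry":0,"rz":0,"dx":4,"dy":-41,"dz":0,"gripper":-1},
    {"rx":0,"ry":0,"rz":0,"dx":4,"dy":-41,"dz":0,"gripper":-1},
    {"rx":0,"ry":0,"rz":5.2,"dx":0,"dy":0,"dz":0,"gripper":-1},
    {"rx":0,"ry":0,"rz":0,"dx":0,"dy":0,"dz":0,"gripper":-1},
    {"rx":0,"ry":0,"rz":0,"dx":0,"dy":0,"dz":0,"gripper":-1},
    {"rx":0,"ry":0,"rz":0,"dx":0,"dy":0,"dz":0,"gripper":-1},
  ],
)

```text
clock: 35.48
tcp_pos: [0.5636, -0.1485, 0.187]
orientation: [0.146, 3.138, 0.0]
contact_force: [0.7, 0.8, -5.1]
grip_width: 0.0051
gripper_force: 98.8
```

```bash
python3 - <<'E'
from h import *
p,M=pose(); print(p,np.degrees(np.arctan2(M[1,0],M[0,0])),M[:,2].round(4)); print(delta([.5638,-.151,.11]))
c=cam("wrist"); im=r.grab_frame("wrist"); cv2.imwrite("pics/w14.png",im)
hsv=cv2.cvtColor(im,cv2.COLOR_BGR2HSV); g=cv2.inRange(hsv,(60,75,10),(95,255,255))
# outer edge rows/cols by scan toward green; compare expected lid & box corner pixels
zt=p[2]-.058+.013
lid=[np.r_[p[:2],zt]+M[:,0]*a*.114+M[:,1]*b*.092 for a,b in((1,-1),(1,1),(0,1),(0,-1))]; print("lid exp",proj("w",lid,c).round(1))
bx=np.load("box.npz"); th=float(bx["th"]); Rm=np.array([[np.cos(th),-np.sin(th)],[np.sin(th),np.cos(th)]])
print("box exp (-x corners)",proj("w",[np.r_[Rm@v+bx["t"],.057] for v in((-.111,-.089),(-.111,.089),(0,.089))],c).round(1))
gr=cv2.cvtColor(im,cv2.COLOR_BGR2GRAY)
for y in (60,100,140,180,220): print("row",y,"green runs",[(int(s),int(e)) for s,e in zip(*[np.flatnonzero(np.diff(np.r_[0,(g[y]>0).astype(int),0])==d) for d in(1,-1)]) if e-s>6])
for x in (250,290,330,370): print("col",x,[(int(s),int(e)) for s,e in zip(*[np.flatnonzero(np.diff(np.r_[0,(g[:200,x]>0).astype(int),0])==d) for d in(1,-1)]) if e-s>4], np.flatnonzero(np.abs(cv2.Sobel(gr,cv2.CV_32F,0,1))[:150,x]>100))
E
```

```text
[ 0.56357752 -0.1484841   0.18698976] 174.67437293397163 [ 0.e+00  1.e-04 -1.e+00]
[-0.45289581 -2.49508774 76.98942328]
lid exp [[145.9  43.4]
 [488.4  43.2]
 [458.3 238.2]
 [176.6 238.2]]
box exp (-x corners) [[208.1  72.7]
 [422.1  73.7]
 [409.2 201.3]]
row 60 green runs [(45, 151), (488, 640)]
row 100 green runs [(34, 157), (481, 640)]
row 140 green runs [(47, 163), (475, 640)]
row 180 green runs [(0, 170), (469, 640)]
row 220 green runs [(15, 176), (462, 640)]
col 250 [(0, 39)] [38 39 40 82 84]
col 290 [(0, 39)] [39 40]
col 330 [(0, 39)] [ 39  40 146]
col 370 [(0, 39)] [39 40 41 92]
```

Request:
step_arm(
  moves=[
    {"rx":0,"ry":0,"rz":0,"dx":-2.3,"dy":-4.3,"dz":30,"gripper":-1},
    {"rx":0,"ry":0,"rz":0,"dx":0,"dy":0,"dz":25,"gripper":-1},
    {"rx":0,"ry":0,"rz":0,"dx":0,"dy":0,"dz":10,"gripper":-1},
    {"rx":0,"ry":0,"rz":0,"dx":0,"dy":0,"dz":6,"gripper":-1},
    {"rx":0,"ry":0,"rz":0,"dx":0,"dy":0,"dz":4,"gripper":-1},
    {"rx":0,"ry":0,"rz":0,"dx":0,"dy":0,"dz":0,"gripper":-1},
    {"rx":0,"ry":0,"rz":0,"dx":0,"dy":0,"dz":0,"gripper":-1},
  ],
)

```text
clock: 36.4
tcp_pos: [0.5658, -0.1539, 0.1124]
orientation: [0.15, 3.137, -0.0]
contact_force: [-0.0, 0.1, -5.2]
grip_width: 0.0054
gripper_force: 98.6
```

No contact so far, and the stud tips are about 3 mm inside the rim. Continuing down.

Request:
step_arm(
  moves=[
    {"rx":0,"ry":0,"rz":0,"dx":0,"dy":0,"dz":3,"gripper":-1},
    {"rx":0,"ry":0,"rz":0,"dx":0,"dy":0,"dz":3,"gripper":-1},
    {"rx":0,"ry":0,"rz":0,"dx":0,"dy":0,"dz":2,"gripper":-1},
    {"rx":0,"ry":0,"rz":0,"dx":0,"dy":0,"dz":0,"gripper":-1},
    {"rx":0,"ry":0,"rz":0,"dx":0,"dy":0,"dz":0,"gripper":-1},
  ],
)

```text
clock: 37.02
tcp_pos: [0.5654, -0.154, 0.1049]
orientation: [-0.15, -3.138, 0.002]
contact_force: [-4.6, -0.1, 8.2]
grip_width: 0.0056
gripper_force: 100.4
```

The lid is seated at the predicted height. Releasing and withdrawing.

Request:
step_arm(
  moves=[
    {"rx":0,"ry":0,"rz":0,"dx":0,"dy":0,"dz":0,"gripper":0.2},
    {"rx":0,"ry":0,"rz":0,"dx":0,"dy":0,"dz":0,"gripper":0.2},
    {"rx":0,"ry":0,"rz":0,"dx":0,"dy":0,"dz":0,"gripper":0.2},
    {"rx":0,"ry":0,"rz":0,"dx":0,"dy":0,"dz":0,"gripper":0.2},
    {"rx":0,"ry":0,"rz":0,"dx":0,"dy":0,"dz":0,"gripper":0.2},
    {"rx":0,"ry":0,"rz":0,"dx":0,"dy":0,"dz":-30,"gripper":0.2},
    {"rx":0,"ry":0,"rz":0,"dx":0,"dy":0,"dz":-50,"gripper":0.2},
    {"rx":0,"ry":0,"rz":0,"dx":0,"dy":0,"dz":-50,"gripper":0.2},
    {"rx":0,"ry":0,"rz":0,"dx":0,"dy":0,"dz":0,"gripper":0.2},
    {"rx":0,"ry":0,"rz":0,"dx":0,"dy":0,"dz":0,"gripper":0.2},
  ],
)

```text
clock: 38.28
tcp_pos: [0.565, -0.1541, 0.2333]
orientation: [-0.15, -3.137, 0.001]
contact_force: [-0.3, 0.1, -0.4]
grip_width: 0.0512
gripper_force: 0.0
```

```bash
python3 - <<'E'
from h import *
p,M=pose(); print(p)
c=cam("wrist"); im=r.grab_frame("wrist"); cv2.imwrite("pics/w15.png",im)
hsv=cv2.cvtColor(im,cv2.COLOR_BGR2HSV); g=cv2.inRange(hsv,(60,75,10),(95,255,255))
ex=proj("w",[[.5654,-.154,.06]],c)[0]; print(ex)
Lf=[(next(x for x in range(300,0,-1) if g[y,x-4:x+1].all())+.5,y) for y in range(110,230,8)]
Rt=[(next(x for x in range(340,639) if g[y,x:x+5].all())-.5,y) for y in range(110,230,8)]
T=[(x,next(y for y in range(150,5,-1) if g[y-4:y+1,x].all())+.5) for x in range(250,400,10)]
for n,L in(("L",Lf),("R",Rt),("T",T)):
    P=ray("w",L,.06,c)[:,:2]; v=cv2.fitLine(P.astype(np.float32),cv2.DIST_HUBER,0,.001,.001).ravel()[:2]
    print(n,P.mean(0).round(4),np.degrees(np.arctan2(v[1],v[0]))%180,np.abs((P-P.mean(0))@[-v[1],v[0]]).max())
    if n=="L": A=P.mean(0);nv=np.array([-v[1],v[0]])
    if n=="R": print("width across",abs((P.mean(0)-A)@nv))
E
```

```text
[ 0.56502172 -0.15414183  0.23332846]
[318.31299567 189.18965151]
L [ 0.5325 -0.2426] 174.59883 0.0005189595755593251
R [ 0.5502 -0.0589] 174.62726 0.0004894467410978879
width across 0.18455844309953837
T [ 0.4489 -0.1411] 84.511284 0.0009978099541723114
```

The lid reads 184.6 mm across at rim height, its edges are parallel, and its yaw matches the box. Handing in.

```bash
python3 -c "
from bench import r
print(r.hand_in())"
```

```text
the job is handed in; nothing more can be done
None
```

I packed the kit in the required order, seated the lid on the rim and let go, and handed in at about 38 s of the 128 s allowed; hand-in returned no verdict, and my own checks showed every part in its place.

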